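# Load a culture dish into the imaging carousel

## Robot

A 7-joint arm with a two-finger parallel gripper is mounted at the origin on a cart in front of the work surface, level with it; the furniture and walls round the work are solid. World frame = base frame: x ahead of the robot, y to its left, z up, the work surface at z = 0. Lengths are in m, angles in rad, forces in N, time in s.
With the tool pointing down it reaches from about 0.425 to 0.95 m from the base axis. Payload 16.7 kg.
Tool frame: the origin (TCP) lies at the very end of the fingers, on their centre line; the grasp point (between the pads) lies 19 mm behind it (ctrl.grip_depth is the z of the grasp point in the tool frame, in m); z points along the fingers, x is the direction in which the jaws open and shut, and the axes are right-handed (so a half turn about z gives the same grasp; the last joint's range is limited). The gripper opens to 94 mm and grips with 3 to 60 N. Pads are 16 mm wide; open, the fingers measure 119 mm over their backs; the gripper's body (75 mm by 177 mm) begins 78 mm behind the grasp point.
Start: joints at [1.032, 0.426, 0.074, 1.606, -0.034, 1.111, -0.067], TCP at [0.256, -0.625, 0.205] pointing down, gripper open.
Joint ranges: [-2.85, 2.85], [-0.5, 2.14], [-1.23, 1.37], [0.21, 2.46], [-1.02, 4.16], [0.16, 2.05], [-2.73, 2.73]. Speed limits (rad/s): [1.89, 1.89, 2.39, 2.39, 3.01, 3.01, 3.01].

## Interface

Orientations are given as [roll, pitch, yaw] about the fixed x, y, z axes, in that order (R = Rz(yaw) Ry(pitch) Rx(roll)).
In Python, from plant import ctrl, eyes, ticket, models gives the robot as it stands.
- The arm moves only by the tool arm_command, never from a script. Its argument "rows" is a list of rows, each a list of 4 numbers: the shift along the world's x, y, z in cm, then the turn about the world's z in degrees. In form: [[x, y, z, yaw], ...]. A call has exactly 5 rows; each row is the pose to reach, as a shift and turn from the pose commanded when the call began; what a row does not reach only later rows make up. A row lasts 1/12 s, in which the tool goes at most 41.7 mm and 7.16 degrees, less where a joint would pass 70% of its speed; a pose out of reach is approached as far as the arm can. A call with a gripper value outside its range is refused whole. "jaw" is the opening, from 0 (shut) to 1 (fully open), set as the call begins (left out, the last holds). The fingers move at their own pace and stop on an object; "squeeze" is the grip in N (left out, the last holds). Time passes only in rows, so rows that repeat a pose let the fingers close, or fill a call up. It gives the time, the measured TCP pose, the force and the opening at its end, in the units of the state.
- ctrl.read_state(): the state, without advancing time (a new reading comes with each control period).
- eyes.grab_frame(name): name is "scene" or "top"; returns a dict with "img" (400x640x3 uint8, red, green, blue), "fx", "fy", "cx", "cy" (pixels), "k1" (the pictures are not rectified: a ray, as slopes to the right and down, at radius r is drawn at 1 + k1 r^2 times it, then the intrinsics apply), "R" (3x3) and "t" (3): a world point X has camera coordinates R X + t. Camera axes: x right, y down, z forward; pixel columns grow to the right and rows downward; lengths in m; the calibration is good to about 2 mm. A picture is of the moment at which its call begins. There is no depth.
- ticket.close_job(): hands the job in, once; it reports no verdict.
Trained networks look in the newest picture that a camera, given by its name, has taken for a name from the list of things; names that differ only in an ending like _2 or _b are one class to them, and where a whole thing is asked for, a point or a joint stands for the part that bears it (a point fixed in the world has none). Each returns a list of dicts, best first, with "confidence" (0 to 1); they miss things now and then, are a little off and sometimes report something else, mostly with a low value. They report only what shows in the picture. A call takes as long as a camera call. They do not tell look-alikes from the thing itself.
- models.recognise(query, camera): "rect" ([left, top, right, bottom] as shares, 0 to 1, of the picture: columns of its width, rows of its height, round what is visible of it).
The state is a dict: "clock": time; "joint_positions": joint angles; "joint_vel": joint speeds; "effort": joint torques, N m; "eef_pos": TCP position; "eef_rot": TCP orientation; "force": force on the tool from outside, world axes, zero at the start; "ft_torque": the same for the moment, N m; "finger_gap": finger opening in m.
Only numpy, scipy, OpenCV 4.12 (cv2) and the standard library are available. Lean on these libraries where they do the work, as an engineer would, in place of code of your own. Each camera call takes 0.05 s, during which the arm holds its last target.

## Task

Use the push stick to feed the small culture dish through the covered tunnel until it sits fully home in the carousel pocket, and draw the stick out again. Then turn the carousel one quarter turn counter-clockwise (seen from above; it has an upright post for this) until it rests at its stop with the dish under the lens. Leave the stick lying on the desk, clear of the loader, and leave the other things alone.

Things in the scene. Friction and masses are not known exactly. Their poses are not given: they have to be found in the camera images.
- loader: fixed dish loader, aluminium and black, 310 mm long. Origin on the desk on the carousel's upright axis, z up. The straight feed channel runs along its -y (centred on x = 0), feeding goes towards +y; the lens is on its +x side. A low brake housing (14 mm high) is at y = 94 mm
- trough (a point): middle of the open trough's floor, 169 mm along loader -y, 6 mm above the desk; axes as the loader's. The trough spans y = -138 to -200 mm, 41 mm wide between walls whose top is 16 mm above the desk; two guide plates flare outward at its outer end (y = -198 to -221 mm). Beyond is bare desk
- tunnel_mouth (a point): floor middle where trough ends and tunnel begins, 138 mm along loader -y, 6 mm above the desk; axes as the loader's. The tunnel (y = -138 to -78 mm) is 41 mm wide, with a clear cover from 21 to 24 mm above the desk (screw heads to 26 mm). It ends 3 mm short of the carousel
- lens_spot (a point): the spot on the carousel floor right under the lens, 50 mm along loader +x from the axis, 5.5 mm above the desk. The lens ends 38 mm above the desk; its bracket is 91 mm high, its post at loader x = 101 to 115 mm
- carousel (a joint): angle (rad) of the carousel, a black disc 150 mm across: 0 = loading (start), growing counter-clockwise seen from above to 1.571 = dish under the lens. Firm stops at both ends; a light brake holds it wherever it is left. Turning it by its post takes 1 to 2 N
- pocket (a point): centre of the carousel pocket that faces the tunnel at the start, on its floor (5.5 mm above the desk), 50 mm from the axis; moves with the carousel. 41.4 mm wide between 10 mm high fences, open outward and on top; a dish against its back stop has its centre 49.5 mm from the axis
- post_grip (a point): grip point of the upright round steel post on the carousel (12 mm diameter, top 58.5 mm above the desk), on the post's axis 46 mm above the desk, 58 mm from the carousel axis. At the start at loader (-41, +41) mm, at the end at (-41, -41) mm
- dish_centre (a point): centre (half-way up) of the small white culture dish with lid, round, 38 mm diameter, 10 mm high, 14 to 28 g; it starts in the open trough
- stick: the black push stick, 56 to 91 g: a flat slat 170 mm long, 30 mm wide, 8 mm thick, with an upright handle. Origin on its underside below the handle, z up (handle up), tip towards its +y. The slat reaches from 40 mm behind the handle's middle to the tip 130 mm in front. Lies on the desk at the start
- stick_grip (a point): grip point in the middle of the push stick's handle, 40 mm above the stick's underside; axes as the stick's. The handle is 20 mm (along the stick) by 22 mm (across), with an aluminium cap 24 by 26 mm from 54 to 60 mm above the underside
- stick_tip (a point): middle of the push stick's front end face, 4 mm above its underside, 130 mm in front of the handle; axes as the stick's
- coverslip_box: bystander: small box with a blue lid, 30x30x16 mm; origin under its centre
- dust_cap: bystander: round black dust cap, 36 mm diameter, 12 mm high; origin under its centre
- large_dish: bystander: larger white culture dish, 62 mm diameter, 14 mm high; origin under its centre
Mind the look-alikes: they are no part of the job. Leave any orange look-alike of the part that bears dish_centre alone.

How it is judged:
By the outcome, as a careful person would: the job done as asked, in the order asked, and still so for the second after the job is handed in, with the robot touching nothing.
It also fails if it takes over 70 s, if anything falls off the work surface, if the arm or the gripper's body presses on something with over 40 N, if the wrist force passes 120 N, or if a joint passes its speed limit or range.

## Working session

There is one attempt and no reset: what is moved stays moved. The work goes in short steps, Python scripts to look and compute and a tool call to move; the robot and the scene stay as the last step left them, time stands still between calls to the robot, and variables do not carry over. Pictures are saved under pics/ and viewed, and the job is handed in when it is done.

Besides the shell and the picture viewer there is one more tool, called after "Request:" in YAML: its name, and indented under it one key for each argument. arm_command: Moves the arm, as the interface text tells. Its arguments: {"type":"object","properties":{"rows":{"type":"array"},"jaw":{"type":"number"},"squeeze":{"type":"number"}},"required":["rows"]}

```bash
ls; mkdir -p pics
python3 - <<'E'
from plant import ctrl, eyes, ticket, models
import cv2
s=ctrl.read_state();print(s)
for n in("scene","top"):
    f=eyes.grab_frame(n);cv2.imwrite(f"pics/{n}0.png",f["img"][:,:,::-1]);print(n,{k:v for k,v in f.items() if k!="img"})
E
```

```text
pics
{'clock': 0.0, 'joint_positions': array([ 1.03248925,  0.42672839,  0.07384618,  1.6065864 , -0.03413224,
        1.11084572, -0.06708669]), 'joint_vel': array([-0.0010695 , -0.00063466, -0.00072995,  0.00060662,  0.00109184,
       -0.00100673,  0.00038745]), 'effort': array([-9.14599877e-04, -9.35849547e+01,  3.66555154e+00, -4.54203629e+01,
       -4.88813873e-02,  1.99803949e-02,  3.57931140e-05]), 'eef_pos': array([ 0.25569658, -0.62421307,  0.20478699]), 'eef_rot': array([ 3.14152736e+00,  1.30715838e-03, -1.18201706e+00]), 'force': array([ 0.63017656, -0.20368909, -0.67567766]), 'ft_torque': array([ 0.00519348, -0.02214156, -0.02598834]), 'finger_gap': 0.09390956083110372}
scene {'fx': 387.32750047773106, 'fy': 387.32750047773106, 'cx': 326.65987660820036, 'cy': 197.12644818071433, 'k1': -0.08750348566972922, 'R': array([[-0.49348978, -0.86968186,  0.01101373],
       [-0.64297799,  0.35626361, -0.67797902],
       [ 0.58570226, -0.3416573 , -0.73499874]]), 't': array([0.27756317, 0.39783217, 0.63195387])}
top {'fx': 382.1653474951971, 'fy': 382.1653474951971, 'cx': 316.5844261228374, 'cy': 192.51741255939584, 'k1': -0.061428757125033574, 'R': array([[ 0.06423378, -0.99792828,  0.0036293 ],
       [-0.97424616, -0.0634963 , -0.21636229],
       [ 0.2161445 ,  0.01036193, -0.9763064 ]]), 't': array([-0.05992966,  0.52921498,  1.00176805])}
```

View pics/scene0.png

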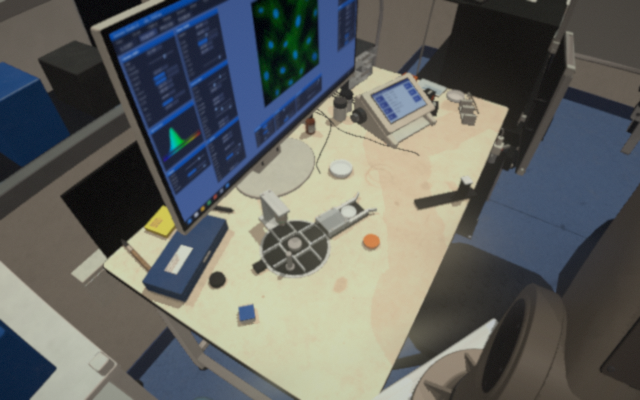

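View pics/top0.png

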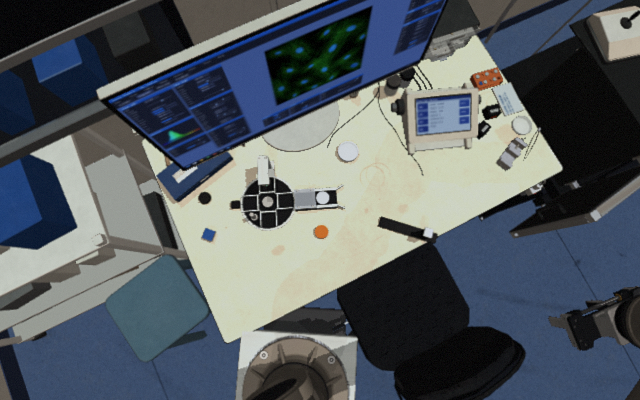

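```bash
cat > h.py <<'E'
import numpy as np, cv2
from plant import ctrl, eyes, ticket, models
def K(f): return np.array([[f["fx"],0,f["cx"]],[0,f["fy"],f["cy"]],[0,0,1.]])
def D(f): return np.array([f["k1"],0,0,0.])
def proj(f,X):
    p,_=cv2.projectPoints(np.atleast_2d(np.array(X,float)),cv2.Rodrigues(np.array(f["R"]))[0],np.array(f["t"]),K(f),D(f)); return p[:,0]
def unproj(f,uv,z):
    n=cv2.undistortPoints(np.array(uv,float).reshape(-1,1,2),K(f),D(f))[:,0]
    R=np.array(f["R"]);t=np.array(f["t"]);c=-R.T@t
    d=np.c_[n,np.ones(len(n))]@R; s=(np.broadcast_to(z,len(n))-c[2])/d[:,2]
    return c+d*s[:,None]
def crop(f,c,w,h,k,name):
    x0,y0=int(c[0]-w/2),int(c[1]-h/2)
    x0=max(0,x0);y0=max(0,y0)
    im=f["img"][y0:y0+h,x0:x0+w,::-1]
    cv2.imwrite(f"pics/{name}.png",cv2.resize(im,None,fx=k,fy=k,interpolation=cv2.INTER_CUBIC)); print(name,"origin",x0,y0,"k",k)
E
python3 - <<'E'
from h import *
T=eyes.grab_frame("top");S=eyes.grab_frame("scene")
crop(T,(300,195),160,120,5,"t1");crop(T,(407,230),80,60,10,"t2")
crop(S,(310,235),160,120,5,"s1");crop(S,(445,195),80,60,10,"s2")
for n,c,z in(("dish_centre","top",.011),("stick","top",0),("stick_grip","top",.06),("loader","top",0),("carousel","top",.01)):
    for r in models.recognise(n,c)[:4]:
        a=np.array(r["rect"])*[640,400,640,400]; print(n,a.round(1),round(r["confidence"],2),unproj(T,(a[:2]+a[2:])/2,z).round(3))
E
```

```text
t1 origin 220 135 k 5
t2 origin 367 200 k 10
s1 origin 230 175 k 5
s2 origin 405 165 k 10
dish_centre [315.7 188.9 330.5 207.9] 0.72 [[ 0.526 -0.045  0.011]]
stick [378.1 215.5 436.9 240.4] 0.81 [[ 0.457 -0.293  0.   ]]
stick_grip [379.9 215.  438.1 244.4] 0.88 [[ 0.444 -0.283  0.06 ]]
loader [232.5 157.8 344.3 231.4] 0.97 [[0.533 0.057 0.   ]]
carousel [243.8 177.1 291.9 229. ] 0.66 [[0.502 0.113 0.01 ]]
```

View pics/t1.png

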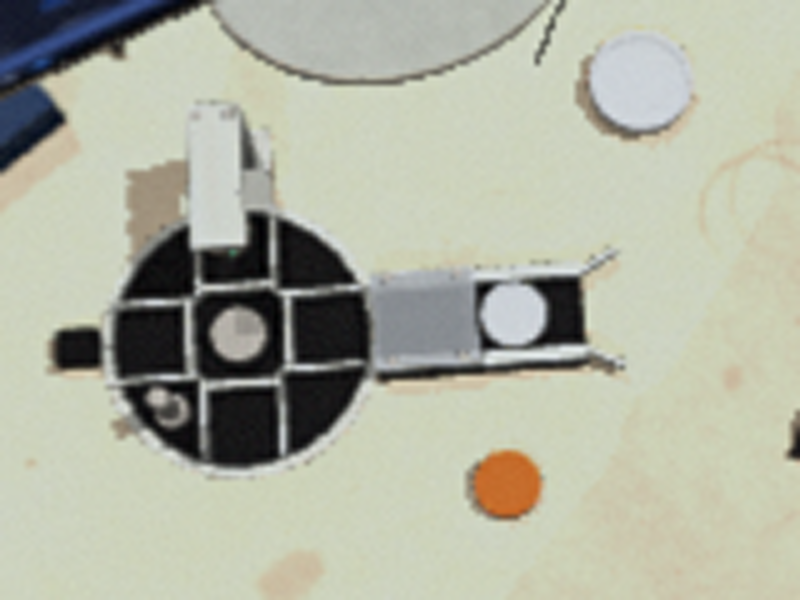

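View pics/t2.png

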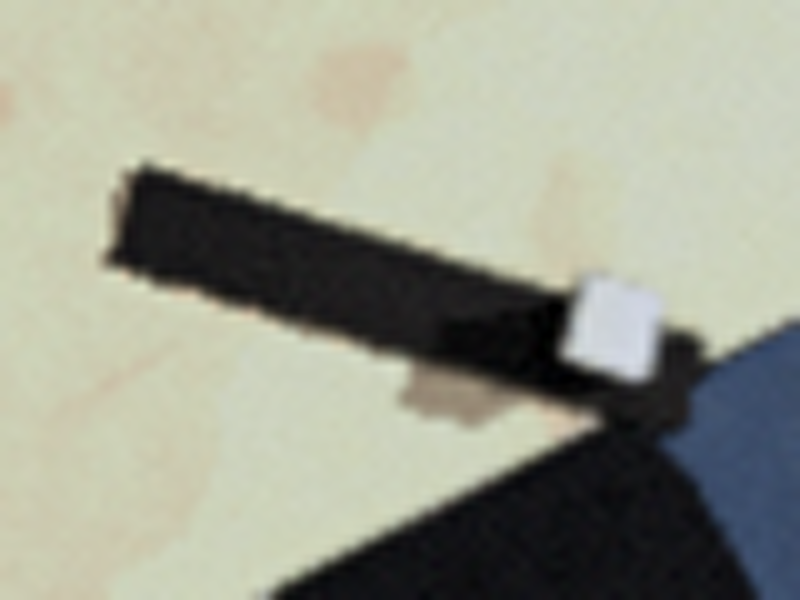

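View pics/s1.png

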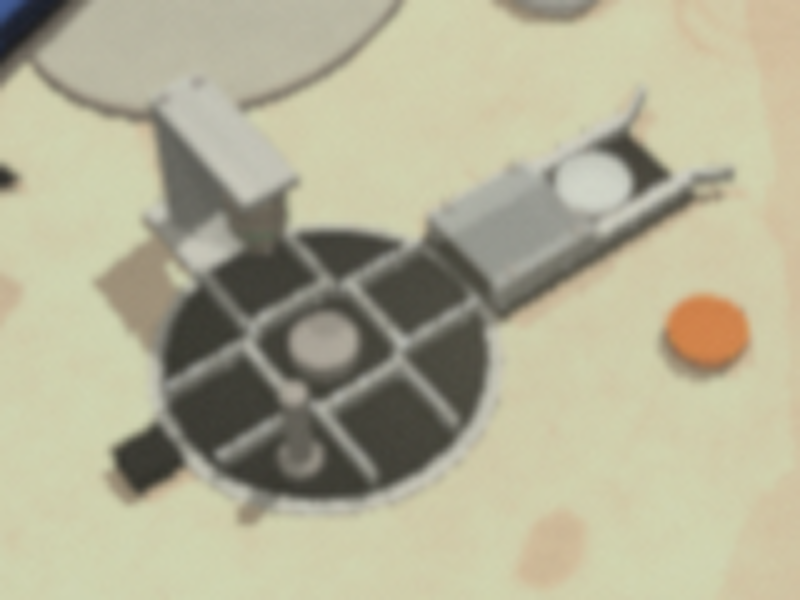

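View pics/s2.png

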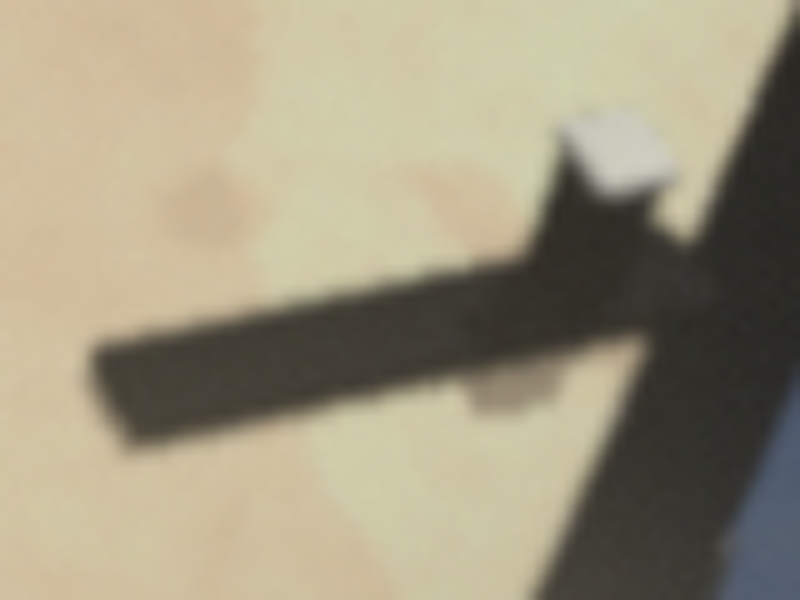

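```bash
cat > fit.py <<'E'
from h import *
from scipy.optimize import least_squares
T=eyes.grab_frame("top");S=eyes.grab_frame("scene")
def px(o,k,p): return (np.array(p,float)+.5)/k-.5+np.array(o)
def pl(q,X):
    c,s=np.cos(q[2]),np.sin(q[2]);X=np.atleast_2d(X);return np.c_[q[0]+c*X[:,0]-s*X[:,1],q[1]+s*X[:,0]+c*X[:,1],X[:,2]]
def fit(q0,obs):
    def r(q): return np.concatenate([(proj(f,pl(q,X))[0]-p) for f,p,X in obs])
    s=least_squares(r,q0,loss="soft_l1");print("q",s.x.round(4),"deg",np.degrees(s.x[2]).round(2));print(r(s.x).reshape(-1,2).round(2).tolist());return s.x
t1=lambda *p:px((220,135),5,p);t2=lambda *p:px((367,200),10,p);s1=lambda *p:px((230,175),5,p);s2=lambda *p:px((405,165),10,p)
print("cam",-T["R"].T@T["t"],-S["R"].T@S["t"])
L=[(T,t1(155,397),(-.041,.041,.0585)),(S,s1(293,388),(-.041,.041,.0585)),
 (T,t1(476,315),(0,-.138,.024)),(T,t1(371,324),(0,-.078,.024)),(S,s1(566,199),(0,-.138,.024)),(S,s1(464,261),(0,-.078,.024))]
for n,LL in(("all",L),("top",[l for l in L if l[0] is T]),("scene",[l for l in L if l[0] is S])):
    print(n);q=fit([.52,.1,0],LL)
    if n=="all":ql=q
St=[(T,t2(613,330),(0,0,.06)),(S,s2(617,152),(0,0,.06)),(T,t2(145,163),(.015,.13,.008)),(T,t2(112,262),(-.015,.13,.004)),(S,s2(93,348),(.015,.13,.008)),(S,s2(130,445),(-.015,.13,.004))]
qs=fit([.45,-.32,.2],St)
print("dish",unproj(T,t1(514,314),.016),unproj(S,s1(593,182),.016),"loader frame mid pred",pl(ql,[(0,-.169,.016)]))
print("monitor?")
np.save("q.npy",[ql,qs])
def ov(f,o,w,h,k,name):
    im=cv2.resize(f["img"][o[1]:o[1]+h,o[0]:o[0]+w,::-1],None,fx=k,fy=k,interpolation=cv2.INTER_CUBIC)
    def poly(q,P,c,cl=False):
        u=((proj(f,pl(q,P))-o+.5)*k-.5);cv2.polylines(im,[np.round(u).astype(int)],cl,c,1)
    a=np.linspace(0,6.28,60)
    poly(ql,np.c_[.075*np.cos(a),.075*np.sin(a),0*a+.0055],(0,255,0))
    for sx in(-1,1): poly(ql,[(sx*.0205,-.138,.016),(sx*.0205,-.2,.016)],(0,0,255))
    for y in(-.078,-.138): poly(ql,[(-.0205,y,.024),(.0205,y,.024)],(255,0,255))
    poly(ql,[(-.041,.041,.0055),(-.041,.041,.0585)],(255,0,0))
    poly(ql,[(0,-.2,.006),(0,.094,.006)],(255,255,0))
    poly(qs,[(x,y,.008) for x,y in((-.015,-.04),(.015,-.04),(.015,.13),(-.015,.13))],(0,255,0),True)
    poly(qs,[(x,y,.06) for x,y in((-.013,-.012),(.013,-.012),(.013,.012),(-.013,.012))],(0,0,255),True)
    poly(qs,[(0,0,.0),(0,0,.06)],(255,0,0))
    cv2.imwrite(f"pics/{name}.png",im)
ov(T,(230,150),220,110,3.6,"ot");ov(S,(240,150),240,150,3.3,"os")
E
python3 fit.py
```

```text
cam [ 0.30290852 -0.03658256  1.09275222] [0.02263511 0.31557018 0.73115016]
all
q [0.5055 0.1159 0.1185] deg 6.79
[[-0.26, -0.02], [-0.22, 0.73], [-0.05, 0.87], [-0.06, 0.17], [0.02, -1.18], [0.13, -2.09]]
top
q [0.5057 0.1157 0.1316] deg 7.54
[[0.02, 0.08], [-0.02, 0.17], [0.0, -0.26]]
scene
q [0.5039 0.1169 0.1094] deg 6.27
[[-0.57, 1.44], [0.32, -0.26], [0.26, -1.27]]
q [ 0.4398 -0.3343 -0.2488] deg -14.25
[[-0.34, -0.0], [0.76, -0.45], [-0.87, 0.03], [-0.66, 0.18], [-0.12, -0.57], [0.76, -0.66]]
dish [[ 0.52801614 -0.04278077  0.016     ]] [[ 0.52713565 -0.04005852  0.016     ]] loader frame mid pred [[ 0.52547626 -0.05190326  0.016     ]]
monitor?
```

```bash
sleep 0.1
```

```text
(no output)
```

View pics/ot.png

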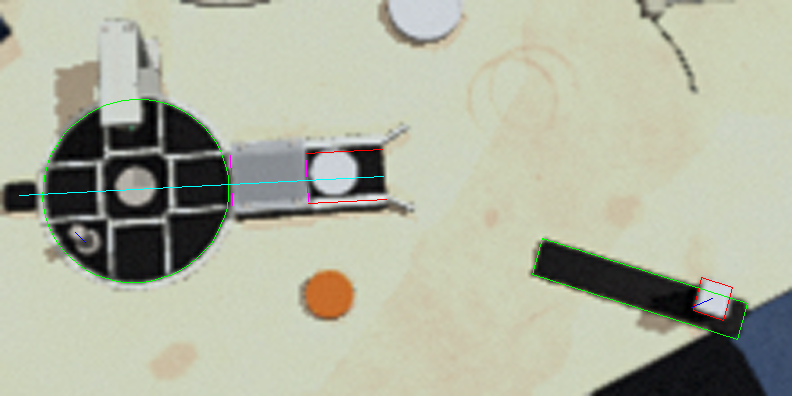

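View pics/os.png

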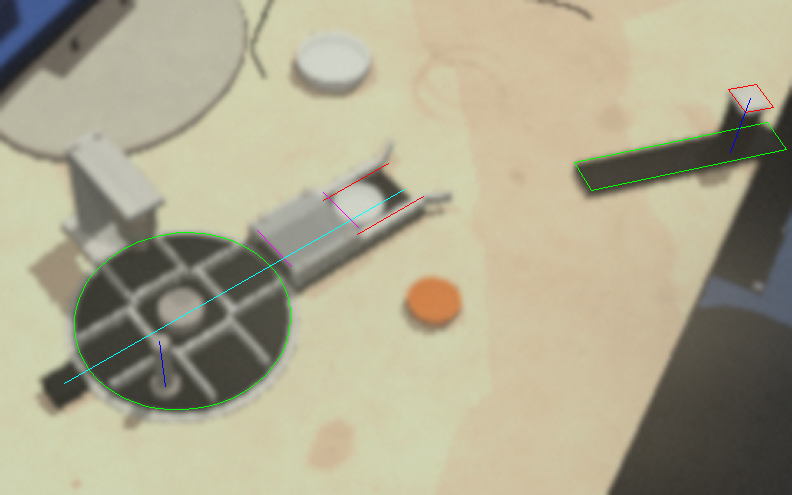

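Run:
```python
from h import *
T=eyes.grab_frame("top");S=eyes.grab_frame("scene")
crop(T,(316,197),66,44,12,"t3");crop(S,(343,215),76,56,10,"s3")
px=lambda p:(np.array(p,float)+.5)/5-.5+np.array([220,135])
for a,b,z in(((110,304),(368,288),.0155),((110,382),(368,365),.0155),((480,280),(583,276),.016),((480,352),(583,346),.016),((238,333),(514,314),.016)):
    P=unproj(T,[px(a),px(b)],z);d=P[1]-P[0];print(P.round(4).tolist(),np.degrees(np.arctan2(d[0],-d[1])).round(2))
```

```text
t3 origin 283 175 k 12
s3 origin 305 187 k 10
[[0.5188, 0.1903, 0.0155], [0.5379, 0.0423, 0.0155]] 7.36
[[0.4734, 0.1855, 0.0155], [0.4929, 0.0388, 0.0155]] 7.59
[[0.5468, -0.022, 0.016], [0.553, -0.0812, 0.016]] 6.01
[[0.5045, -0.0247, 0.016], [0.5119, -0.0834, 0.016]] 7.11
[[0.5066, 0.1148, 0.016], [0.528, -0.0428, 0.016]] 7.75
```

View pics/t3.png

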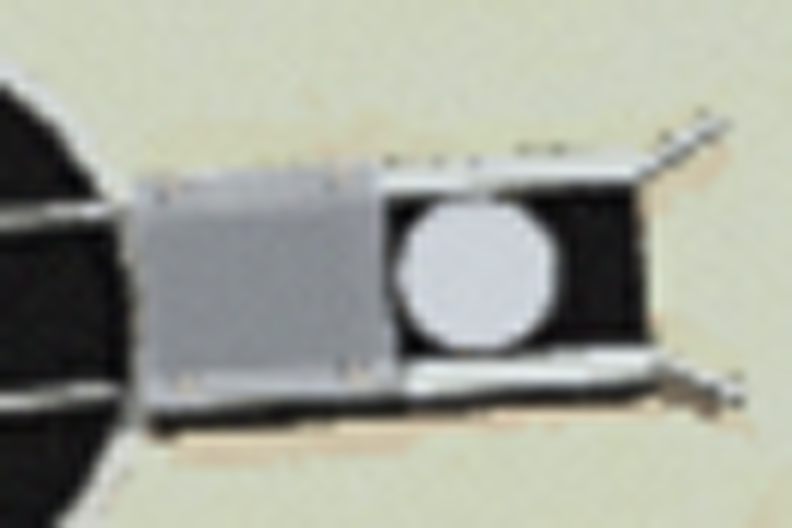

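View pics/s3.png

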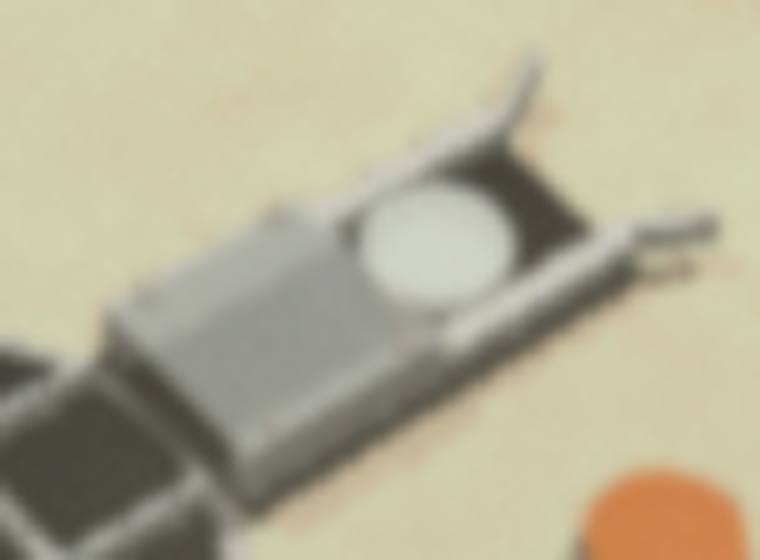

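```bash
cat > fit2.py <<'E'
import re
src=open("fit.py").read()
src=src.split('L=[(T')[0]; exec(src)
t3=lambda *p:px((283,175),12,p);s3=lambda *p:px((305,187),10,p)
P=unproj(T,[t3(178.5,284),t3(345,275)],.026);d=P[1]-P[0];print("screws",P,np.degrees(np.arctan2(d[0],-d[1])))
L=[(T,t1(155,397),(-.041,.041,.0585)),(S,s1(293,388),(-.041,.041,.0585)),
 (T,t3(390,277),(0,-.138,.024)),(T,t3(142,295),(0,-.078,.024)),(S,s3(174,382),(0,-.078,.024)),(S,s3(367,274),(0,-.138,.024)),
 (T,t3(635,181),(.0205,-.2,.016)),(T,t3(640,350),(-.0205,-.2,.016)),(S,s3(500,145),(.0205,-.2,.016)),(S,s3(603,228),(-.0205,-.2,.016)),
 (T,t1(110,304),(.0225,.0725,.0155)) ,(T,t1(110,382),(-.0225,.0725,.0155)),(T,t1(368,288),(.0225,-.0725,.0155)) ,(T,t1(368,365),(-.0225,-.0725,.0155))]
for n,LL in(("all",L),("top",[l for l in L if l[0] is T]),("scene",[l for l in L if l[0] is S])):
    print(n);q=fit([.52,.1,0],LL)
E
python3 fit2.py
```

```text
cam [ 0.30290852 -0.03658256  1.09275222] [0.02263511 0.31557018 0.73115016]
screws [[ 0.5189483   0.02817797  0.026     ]
 [ 0.52369783 -0.01113053  0.026     ]] 6.889484453563381
all
q [0.5058 0.1166 0.1338] deg 7.66
[[-0.26, 0.06], [-0.16, 0.81], [-0.57, 0.0], [-0.88, -0.08], [-0.04, -0.34], [0.72, -1.26], [-0.07, 0.2], [0.66, 0.01], [1.44, -2.55], [1.92, -0.96], [-0.39, 0.11], [0.04, -0.15], [-1.88, -0.06], [-1.01, -0.15]]
top
q [0.5059 0.1153 0.1337] deg 7.66
[[0.21, 0.07], [-0.11, 0.01], [-0.42, -0.08], [0.38, 0.21], [1.11, 0.02], [0.06, 0.11], [0.49, -0.15], [-1.43, -0.05], [-0.56, -0.15]]
scene
q [0.504  0.1191 0.1397] deg 8.0
[[-0.7, 1.92], [-0.72, 0.46], [-0.0, -0.59], [0.64, -2.0], [1.19, -0.43]]
```

Request:
arm_command:
  rows:
    - [1.9, 3, -1, -4]
    - [3.8, 6, -2, -8]
    - [5.7, 9, -3, -12]
    - [7.6, 12, -4, -16]
    - [9.5, 15, -5, -20]
  jaw: 1
  squeeze: 30

```text
clock: 1.17
eef_pos: [0.3514, -0.4732, 0.1552]
eef_rot: [-3.141, -0.0, -1.535]
force: [1.2, -1.1, -0.9]
finger_gap: 0.0941
```

Request:
arm_command:
  rows:
    - [2, 3.2, -1, -4]
    - [4, 6.2, -2, -8]
    - [6, 9.2, -3, -12]
    - [8, 12.2, -4, -15]
    - [8.9, 14, -5, -16.5]

```text
clock: 1.58
eef_pos: [0.4425, -0.331, 0.1052]
eef_rot: [-3.141, 0.001, -1.819]
force: [0.9, -0.4, -0.1]
finger_gap: 0.094
```

Request:
arm_command:
  rows:
    - [0, 0, 0, 0]
    - [0, 0, 0, 0]
    - [0, 0, 0, 0]
    - [0, 0, 0, 0]
    - [0, 0, 0, 0]

```text
clock: 2.0
eef_pos: [0.4394, -0.3359, 0.1059]
eef_rot: [-3.141, -0.0, -1.821]
force: [-0.3, -0.2, -0.0]
finger_gap: 0.0941
```

Run:
```python
from h import *
s=ctrl.read_state();print(s["clock"],s["eef_pos"],np.degrees(s["eef_rot"]),s["force"])
T=eyes.grab_frame("top");S=eyes.grab_frame("scene")
crop(T,(407,230),100,75,8,"t4");crop(S,(445,195),100,75,8,"s4")
```

```text
2.0 [ 0.43938226 -0.3358707   0.10589679] [-1.79959992e+02 -2.41199754e-02 -1.04321676e+02] [-0.2828866  -0.22324532 -0.01958948]
t4 origin 357 192 k 8
s4 origin 395 157 k 8
```

View pics/s4.png

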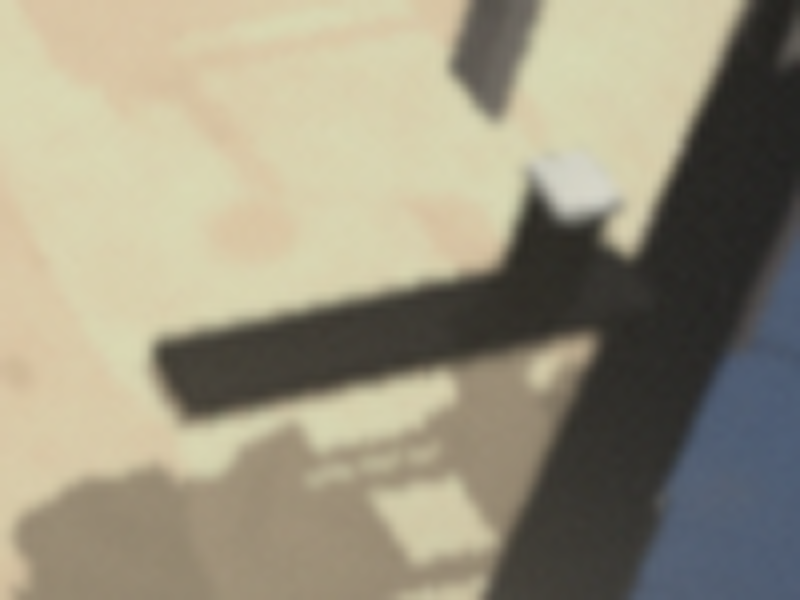

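View pics/t4.png

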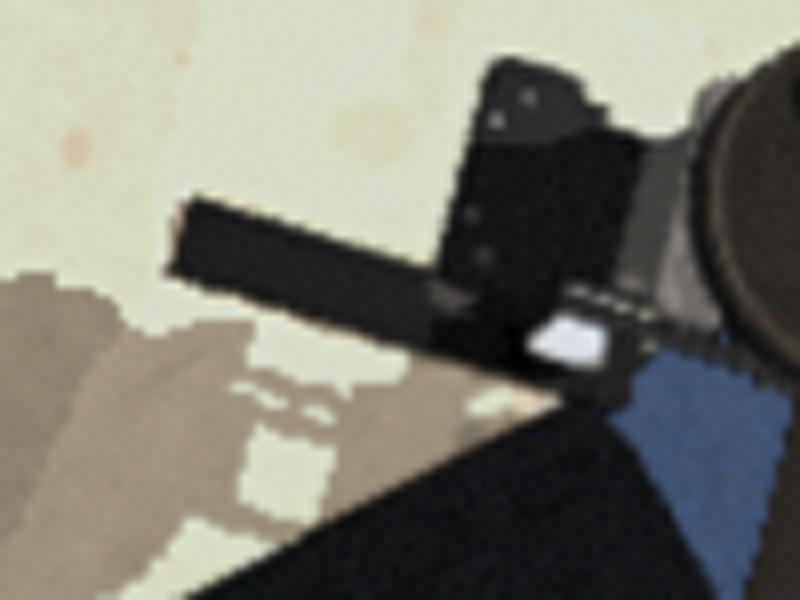

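Request:
arm_command:
  rows:
    - [0, 0, -2.5, 0]
    - [0, 0, -5, 0]
    - [0, 0, -7, 0]
    - [0, 0, -8, 0]
    - [0, 0, -8.5, 0]

```text
clock: 2.52
eef_pos: [0.4391, -0.3345, 0.0192]
eef_rot: [3.14, 0.001, -1.82]
force: [0.5, -0.3, -1.0]
finger_gap: 0.0943
```

Request:
arm_command:
  rows:
    - [0, 0, 0, 0]
    - [0, 0, 0, 0]
    - [0, 0, 0, 0]
    - [0, 0, 0, 0]
    - [0, 0, 0, 0]
  jaw: 0
  squeeze: 30

```text
clock: 2.93
eef_pos: [0.4402, -0.3348, 0.0213]
eef_rot: [-3.14, -0.0, -1.819]
force: [0.6, 0.1, -0.1]
finger_gap: 0.064
```

Request:
arm_command:
  rows:
    - [0, 0, 0, 0]
    - [0, 0, 0, 0]
    - [0, 0, 0, 0]
    - [0, 0, 0, 0]
    - [0, 0, 0, 0]

```text
clock: 3.35
eef_pos: [0.4398, -0.3346, 0.0205]
eef_rot: [-3.142, 0.0, -1.819]
force: [-0.6, -1.1, 0.6]
finger_gap: 0.0309
```

Request:
arm_command:
  rows:
    - [0, 0, 0, 0]
    - [0, 0, 0, 0]
    - [0, 0, 0, 0]
    - [0, 0, 0, 0]
    - [0, 0, 0, 0]

```text
clock: 3.77
eef_pos: [0.4398, -0.3346, 0.0204]
eef_rot: [3.142, 0.0, -1.819]
force: [-0.8, 0.3, 0.2]
finger_gap: 0.0234
```

Request:
arm_command:
  rows:
    - [0, 0, 1, 0]
    - [0, 0, 2, 0]
    - [0, 0, 3, 0]
    - [0, 0, 4, 0]
    - [0, 0, 5, 0]

```text
clock: 4.18
eef_pos: [0.44, -0.3348, 0.072]
eef_rot: [-3.141, -0.0, -1.819]
force: [0.0, 0.7, -1.1]
finger_gap: 0.0233
```

Run:
```python
from h import *
s=ctrl.read_state();print(s["clock"],s["eef_pos"],np.degrees(s["eef_rot"]),s["force"],s["finger_gap"])
T=eyes.grab_frame("top");S=eyes.grab_frame("scene")
crop(T,(407,230),100,75,8,"t5");crop(S,(445,195),100,75,8,"s5")
```

```text
4.1833 [ 0.4400496  -0.33475891  0.07200779] [-1.79949029e+02 -1.17294445e-02 -1.04228714e+02] [ 0.01693688  0.7417626  -1.0612081 ] 0.02334393027695567
t5 origin 357 192 k 8
s5 origin 395 157 k 8
```

View pics/s5.png

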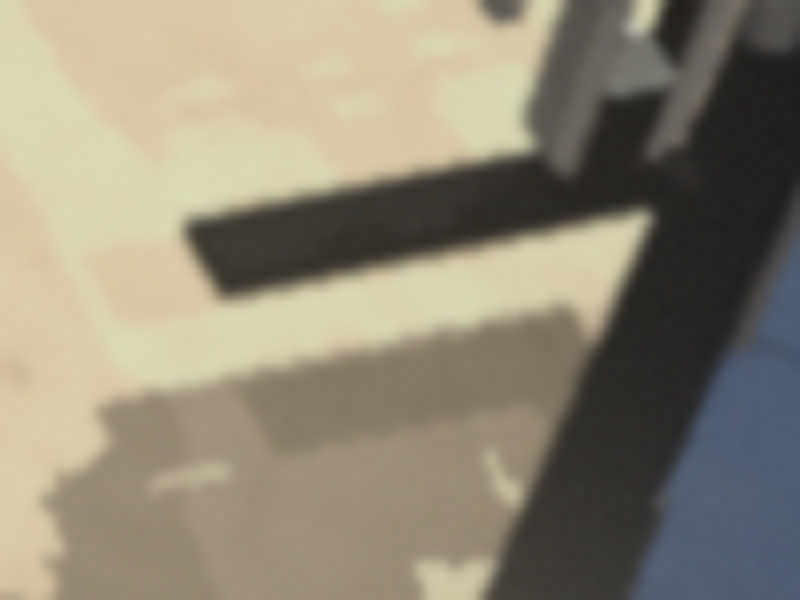

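View pics/t5.png

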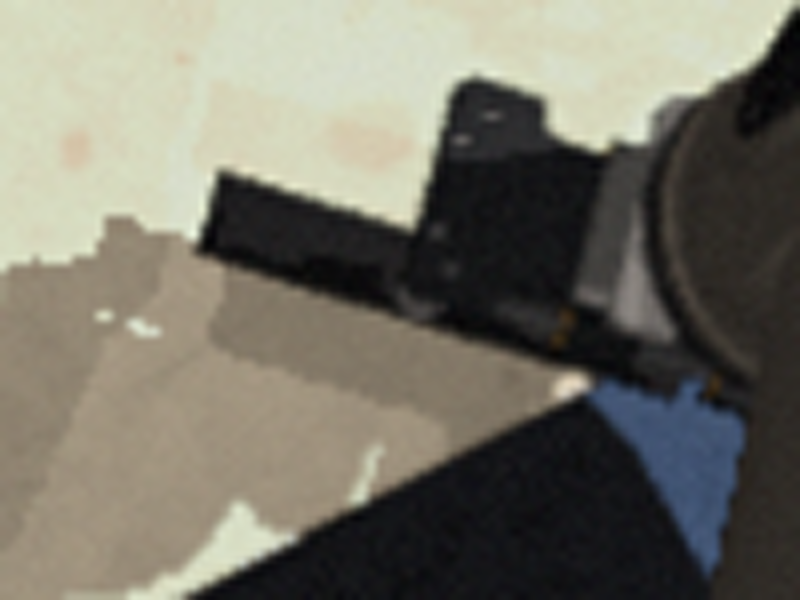

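Run:
```python
from h import *
T=eyes.grab_frame("top");S=eyes.grab_frame("scene")
p=lambda o,u:(np.array(u,float)+.5)/8-.5+np.array(o)
z=.0715-.021+.008
for f,o,prs in((T,(357,192),[((220,170),(410,228)),((198,252),(500,345)),((220,170),(203,247))]),(S,(395,157),[((185,222),(530,150)),((222,298),(650,208)),((185,222),(222,296))])):
    for a,b in prs:
        P=unproj(f,[p(o,a),p(o,b)],z);d=P[1]-P[0];print(P.round(4).tolist(),np.degrees(np.arctan2(d[0],-d[1])).round(2),np.linalg.norm(d).round(4))
```

```text
[[0.4869, -0.2143, 0.0585], [0.471, -0.2801, 0.0585]] -13.64 0.0678
[[0.4581, -0.2075, 0.0585], [0.4327, -0.3115, 0.0585]] -13.73 0.1071
[[0.4869, -0.2143, 0.0585], [0.4599, -0.2092, 0.0585]] -100.67 0.0275
[[0.4874, -0.214, 0.0585], [0.4592, -0.3318, 0.0585]] -13.48 0.1211
[[0.4566, -0.2036, 0.0585], [0.4211, -0.3474, 0.0585]] -13.87 0.1481
[[0.4874, -0.214, 0.0585], [0.4573, -0.2041, 0.0585]] -108.24 0.0318
```

Request:
arm_command:
  rows:
    - [2.3, 1.8, 0, 4]
    - [4.6, 3.5, 0, 9]
    - [7, 5.3, 0, 14]
    - [9.2, 7, 0, 18]
    - [11.4, 8.8, 0, 21.5]

```text
clock: 4.8
eef_pos: [0.5545, -0.2456, 0.0698]
eef_rot: [3.141, 0.001, -1.44]
force: [0.7, -1.4, -1.4]
finger_gap: 0.0235
```

Request:
arm_command:
  rows:
    - [0, 0, -1, 0]
    - [0, 0, -2, 0]
    - [0, 0, -2.5, 0]
    - [0, 0, -2.5, 0]
    - [0, 0, -2.5, 0]

```text
clock: 5.22
eef_pos: [0.5526, -0.2474, 0.0449]
eef_rot: [3.14, 0.0, -1.446]
force: [-0.2, -0.7, -0.6]
finger_gap: 0.0237
```

Run:
```python
from h import *
s=ctrl.read_state();print(s["clock"],s["eef_pos"],np.degrees(s["eef_rot"]),s["force"],s["finger_gap"])
T=eyes.grab_frame("top");S=eyes.grab_frame("scene")
crop(T,(355,200),100,75,8,"t6");crop(S,(385,190),100,75,8,"s6")
```

```text
5.2167 [ 0.55263758 -0.24742847  0.04490843] [ 1.79916622e+02  1.86915948e-02 -8.28353735e+01] [-0.19403452 -0.71234842 -0.62770283] 0.023666895574024936
t6 origin 305 162 k 8
s6 origin 335 152 k 8
```

View pics/s6.png

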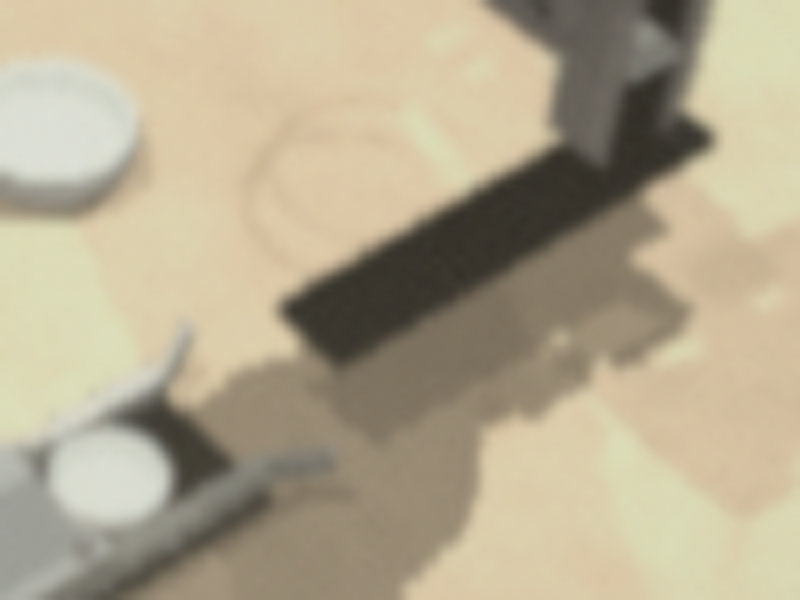

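View pics/t6.png

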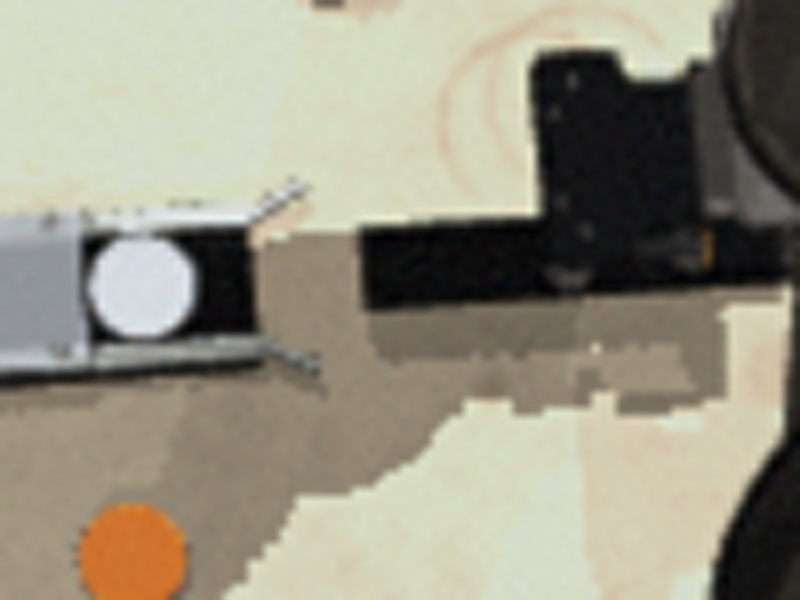

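Run:
```python
from h import *
T=eyes.grab_frame("top");S=eyes.grab_frame("scene")
p=lambda o,u:(np.array(u,float)+.5)/8-.5+np.array(o)
z=.0325;a=np.radians(7.6);O=np.array([.5056,.1158])
def L(P): d=P[:,:2]-O;return np.c_[np.cos(a)*d[:,0]+np.sin(a)*d[:,1],-np.sin(a)*d[:,0]+np.cos(a)*d[:,1]]
for f,o,prs in((T,(305,162),[((360,233),(535,220)),((370,308),(700,293)),((360,233),(370,308))]),(S,(335,152),[((282,308),(565,148)),((340,366),(712,143)),((282,308),(340,366))])):
    for q,b in prs:
        P=unproj(f,[p(o,q),p(o,b)],z);d=P[1]-P[0];print(L(P).round(4).tolist(),np.degrees(np.arctan2(d[0],-d[1])).round(2),np.linalg.norm(d).round(4))
s=ctrl.read_state();print(L(s["eef_pos"][None]))
# dish and trough wall ends
for f,o,us in((T,(305,162),[(143,288),(252,222),(260,345)]),(S,(335,152),[(110,475),(160,385),(262,470)])):
    print(L(unproj(f,[p(o,u) for u in us],.016)).round(4).tolist())
```

```text
[[0.0121, -0.2382], [0.0126, -0.3009]] 8.08 0.0628
[[-0.0153, -0.2393], [-0.0178, -0.357]] 6.35 0.1177
[[0.0121, -0.2382], [-0.0153, -0.2393]] -79.95 0.0274
[[0.0114, -0.2349], [0.0104, -0.3591]] 7.15 0.1242
[[-0.0179, -0.2329], [-0.0171, -0.4007]] 7.86 0.1678
[[0.0114, -0.2349], [-0.0179, -0.2329]] -86.37 0.0293
[[-2.13452612e-04 -3.66129743e-01]]
[[0.0008, -0.1602], [0.0224, -0.2013], [-0.0229, -0.2006]]
[[0.0007, -0.1577], [0.0201, -0.1938], [-0.0255, -0.1962]]
```

Request:
arm_command:
  rows:
    - [0.1, 0, -0.6, 0]
    - [0.1, 0, -1.2, 0]
    - [0.1, 0, -1.7, 0]
    - [0, 0.8, -1.7, 0]
    - [-0.1, 1.6, -1.7, 0]

```text
clock: 5.83
eef_pos: [0.5523, -0.2301, 0.0278]
eef_rot: [3.141, 0.001, -1.445]
force: [-0.8, 0.3, -0.7]
finger_gap: 0.0236
```

Request:
arm_command:
  rows:
    - [-0.1, 0.7, 0, 0]
    - [-0.2, 1.4, 0, 0]
    - [-0.3, 2.1, 0, 0]
    - [-0.4, 2.8, 0, 0]
    - [-0.46, 3.5, 0, 0]

```text
clock: 6.25
eef_pos: [0.5482, -0.1948, 0.0287]
eef_rot: [-3.141, -0.0, -1.444]
force: [0.9, -0.6, -1.3]
finger_gap: 0.0236
```

```bash
cat > look.py <<'E'
from h import *
import sys
n,tx,ty,sx,sy=sys.argv[1],*map(int,sys.argv[2:6])
s=ctrl.read_state();print(s["clock"],s["eef_pos"],np.degrees(s["eef_rot"]),s["force"],s["finger_gap"])
a=np.radians(7.6);d=s["eef_pos"][:2]-[.5056,.1158];print("TCP in loader",np.cos(a)*d[0]+np.sin(a)*d[1],-np.sin(a)*d[0]+np.cos(a)*d[1])
T=eyes.grab_frame("top");S=eyes.grab_frame("scene")
crop(T,(tx,ty),100,75,8,"t"+n);crop(S,(sx,sy),100,75,8,"s"+n)
E
python3 look.py 7 320 200 345 210
```

```text
6.25 [ 0.54817314 -0.19476644  0.02865692] [-1.79987628e+02 -2.82303267e-03 -8.27130665e+01] [ 0.92884932 -0.55352901 -1.26407696] 0.023629661207509412
TCP in loader 0.0011247649967260145 -0.31346885000964075
t7 origin 270 162 k 8
s7 origin 295 172 k 8
```

View pics/s7.png

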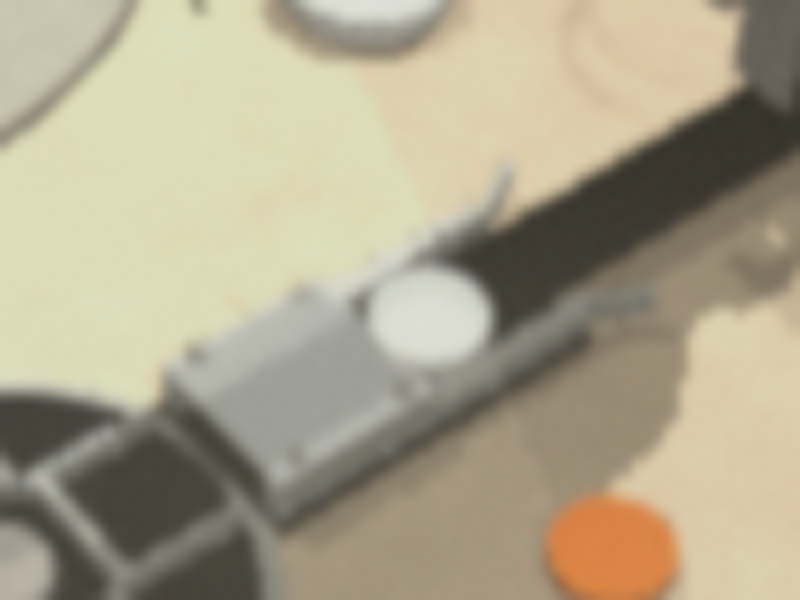

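View pics/t7.png

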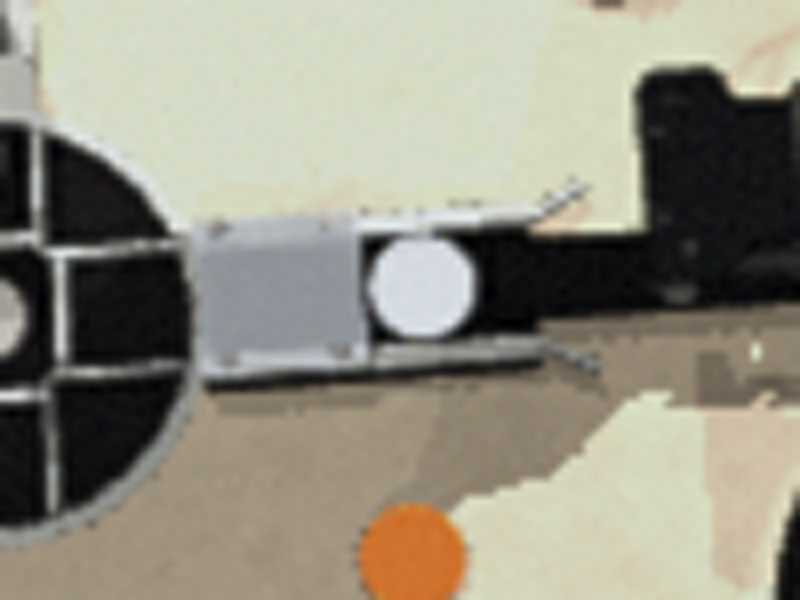

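Request:
arm_command:
  rows:
    - [-0.1, 0.7, 0, 0]
    - [-0.2, 1.4, 0, 0]
    - [-0.3, 2.2, 0, 0]
    - [-0.4, 3.1, 0, 0]
    - [-0.53, 4, 0, 0]

```text
clock: 6.77
eef_pos: [0.5428, -0.1546, 0.0284]
eef_rot: [-3.142, 0.0, -1.444]
force: [0.2, -0.3, -0.6]
finger_gap: 0.0237
```

Request:
arm_command:
  rows:
    - [-0.13, 1, 0, 0]
    - [-0.27, 2, 0, 0]
    - [-0.4, 3, 0, 0]
    - [-0.53, 4, 0, 0]
    - [-0.66, 5, 0, 0]

```text
clock: 7.18
eef_pos: [0.5362, -0.1045, 0.0285]
eef_rot: [-3.142, 0.0, -1.444]
force: [-0.5, -0.9, -1.3]
finger_gap: 0.0235
```

Request:
arm_command:
  rows:
    - [-0.05, 0.4, 0, 0]
    - [-0.1, 0.8, 0, 0]
    - [-0.15, 1.1, 0, 0]
    - [-0.17, 1.3, 0, 0]
    - [-0.2, 1.5, 0, 0]

```text
clock: 7.6
eef_pos: [0.5343, -0.0907, 0.0285]
eef_rot: [-3.142, -0.0, -1.444]
force: [0.2, -0.2, -0.8]
finger_gap: 0.0237
```

```bash
python3 look.py 8 300 200 320 220
```

```text
7.6 [ 0.53433885 -0.09072075  0.0284594 ] [-1.79998939e+02 -3.22385563e-03 -8.27520098e+01] [ 0.23975616 -0.15123165 -0.83432134] 0.023651003398377144
TCP in loader 0.0011727037575530695 -0.20850747240815956
t8 origin 250 162 k 8
s8 origin 270 182 k 8
```

View pics/s8.png

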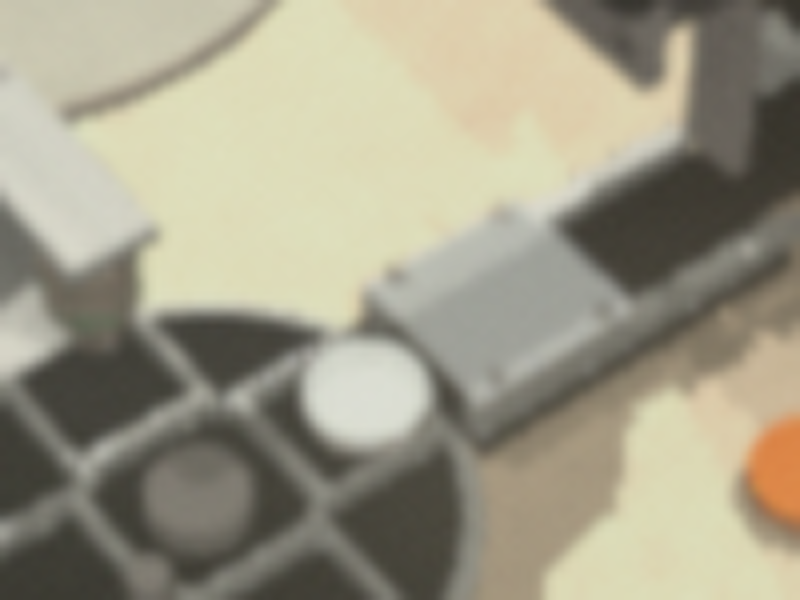

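View pics/t8.png

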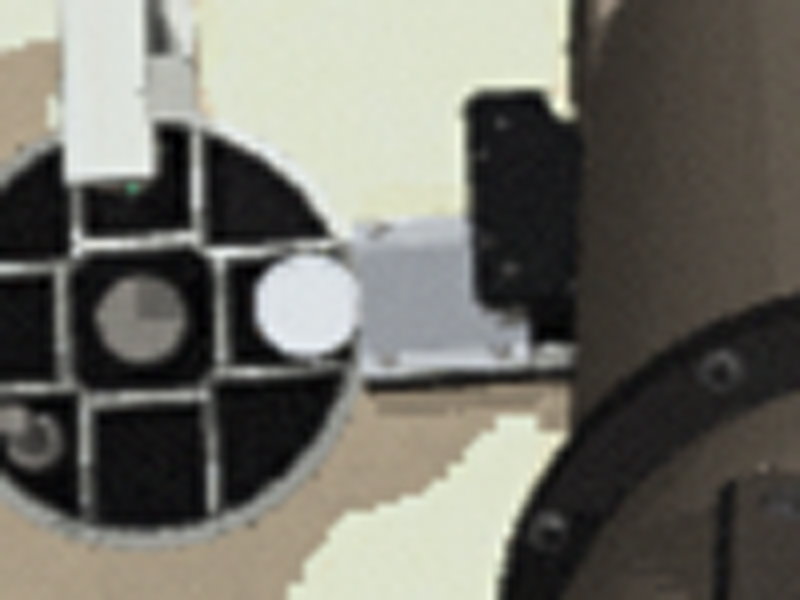

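Request:
arm_command:
  rows:
    - [-0.03, 0.2, 0, 0]
    - [-0.06, 0.4, 0, 0]
    - [-0.08, 0.6, 0, 0]
    - [-0.1, 0.8, 0, 0]
    - [-0.11, 0.85, 0, 0]

```text
clock: 8.12
eef_pos: [0.5332, -0.0817, 0.0285]
eef_rot: [-3.142, 0.0, -1.444]
force: [1.7, 0.1, -0.7]
finger_gap: 0.0234
```

Request:
arm_command:
  rows:
    - [0, 0.05, 0, 0]
    - [-0.01, 0.1, 0, 0]
    - [-0.02, 0.15, 0, 0]
    - [-0.03, 0.2, 0, 0]
    - [-0.03, 0.2, 0, 0]

```text
clock: 8.53
eef_pos: [0.533, -0.0802, 0.0285]
eef_rot: [-3.142, -0.0, -1.444]
force: [-0.2, -0.8, -0.2]
finger_gap: 0.0236
```

```bash
python3 look.py 9 285 200 310 230
python3 - <<'E'
from h import *
T=eyes.grab_frame("top");S=eyes.grab_frame("scene")
a=np.radians(7.6)
for c,f in(("top",T),("scene",S)):
    im=f["img"].astype(int); o=(245,170) if c=="top" else (270,200)
    m=(im.min(2)>150)&(im.max(2)-im.min(2)<28);m=m.astype(np.uint8)
    n,l,st,ce=cv2.connectedComponentsWithStats(m)
    for i in range(1,n):
        if 40<st[i,4]<500 and o[0]<ce[i][0]<o[0]+100 and o[1]<ce[i][1]<o[1]+60:
            P=unproj(f,[ce[i]],.0155)[0];d=P[:2]-[.5056,.1158];print(c,st[i],ce[i].round(1),"loader",(np.cos(a)*d[0]+np.sin(a)*d[1]).round(4),(-np.sin(a)*d[0]+np.cos(a)*d[1]).round(4))
E
```

```text
8.5333 [ 0.53296145 -0.08018464  0.0284916 ] [-1.79995686e+02 -4.73446340e-03 -8.27324076e+01] [-0.16667146 -0.83695252 -0.22011106] 0.02363979688511123
TCP in loader 0.0012008695280730577 -0.19788174960179772
t9 origin 235 162 k 8
s9 origin 260 192 k 8
top [276 193  15  14 142] [283.9 199.5] loader 0.0028 -0.0493
scene [315 199  37  33 444] [332.5 216.9] loader 0.0092 -0.1155
scene [265 219  12  10  76] [270.7 223.8] loader 0.0794 0.0149
scene [304 226  16  14 180] [311.4 232.5] loader 0.0012 -0.0475
```

View pics/s9.png

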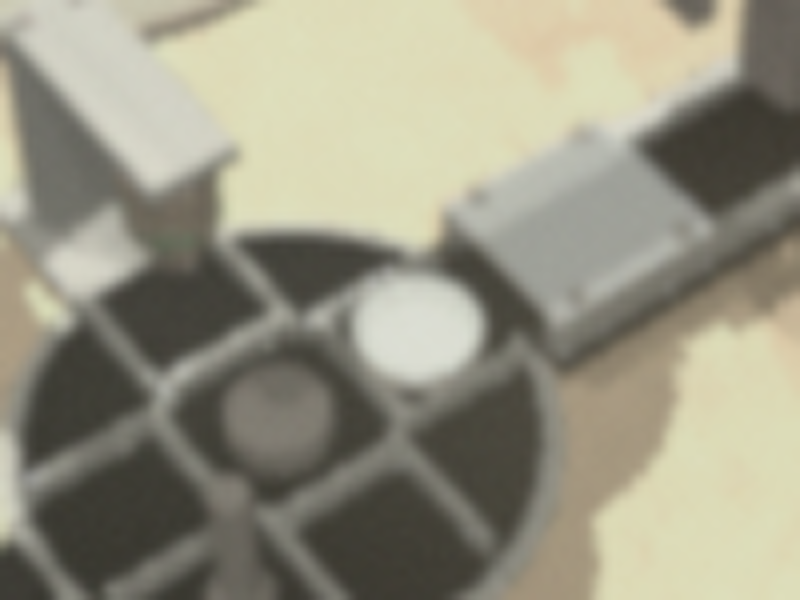

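View pics/t9.png

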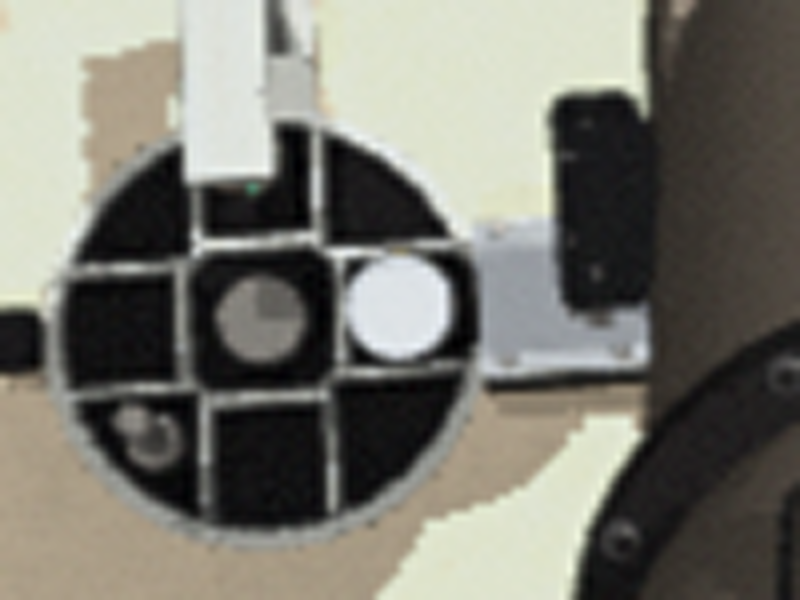

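Request:
arm_command:
  rows:
    - [0, 0.03, 0, 0]
    - [-0.01, 0.05, 0, 0]
    - [-0.01, 0.08, 0, 0]
    - [-0.01, 0.1, 0, 0]
    - [-0.01, 0.1, 0, 0]

```text
clock: 9.15
eef_pos: [0.533, -0.0799, 0.0286]
eef_rot: [-3.141, -0.001, -1.444]
force: [-0.2, -6.3, 1.9]
finger_gap: 0.0237
```

Request:
arm_command:
  rows:
    - [0.07, -0.5, 0, 0]
    - [0.2, -1.5, 0, 0]
    - [0.4, -3, 0, 0]
    - [0.66, -5, 0, 0]
    - [0.93, -7, 0, 0]

```text
clock: 9.57
eef_pos: [0.5422, -0.1501, 0.0284]
eef_rot: [3.141, 0.0, -1.443]
force: [1.3, -0.4, -0.7]
finger_gap: 0.0234
```

Request:
arm_command:
  rows:
    - [0.33, -2.5, 0, 0]
    - [0.66, -5, 0, 0]
    - [1, -7.5, 0, 0]
    - [1.33, -10, 0, 0]
    - [1.6, -12, 0, 0]

```text
clock: 9.98
eef_pos: [0.5578, -0.2719, 0.0283]
eef_rot: [3.141, -0.0, -1.445]
force: [0.5, -0.3, -1.0]
finger_gap: 0.0235
```

```bash
python3 look.py 10 285 200 310 230
python3 - <<'E'
from h import *
T=eyes.grab_frame("top");cv2.imwrite("pics/full10.png",T["img"][:,:,::-1])
E
```

```text
9.9833 [ 0.55776285 -0.27193043  0.02834283] [ 1.79990801e+02 -1.10416053e-02 -8.28019656e+01] [ 0.47776507 -0.25807723 -1.01231036] 0.02351055850648508
TCP in loader 0.00042480148242501903 -0.39122329635523684
t10 origin 235 162 k 8
s10 origin 260 192 k 8
```

View pics/s10.png

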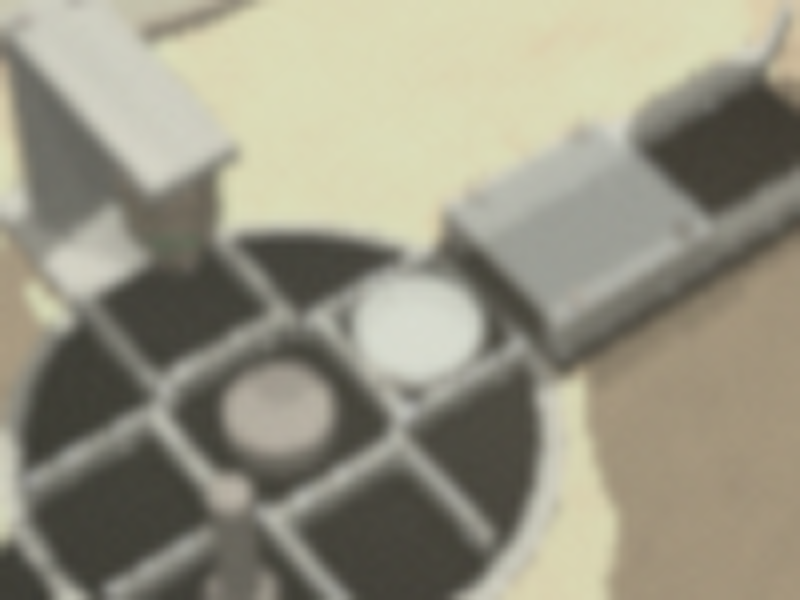

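View pics/full10.png

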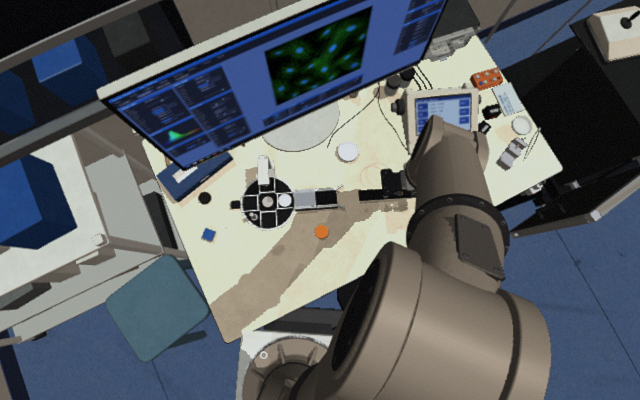

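Request:
arm_command:
  rows:
    - [-1.2, -1, 0, 0]
    - [-2.4, -2, 0, 0]
    - [-3.5, -3, 0, 0]
    - [-3.5, -3, -0.4, 0]
    - [-3.5, -3, -0.77, 0]

```text
clock: 10.55
eef_pos: [0.522, -0.3001, 0.0208]
eef_rot: [-3.142, -0.0, -1.446]
force: [0.4, -0.1, -0.8]
finger_gap: 0.0235
```

Request:
arm_command:
  rows:
    - [0, 0, 0, 0]
    - [0, 0, 0, 0]
    - [0, 0, 0, 0]
    - [0, 0, 0, 0]
    - [0, 0, 0, 0]

```text
clock: 10.97
eef_pos: [0.5234, -0.2988, 0.0208]
eef_rot: [-3.141, 0.0, -1.443]
force: [-0.5, -0.1, -0.0]
finger_gap: 0.0235
```

Request:
arm_command:
  rows:
    - [0, 0, 0, 0]
    - [0, 0, 0, 0]
    - [0, 0, 0, 0]
    - [0, 0, 0, 0]
    - [0, 0, 0, 0]
  jaw: 0.7

```text
clock: 11.38
eef_pos: [0.5232, -0.2991, 0.0208]
eef_rot: [-3.142, 0.0, -1.444]
force: [0.2, -1.0, -0.3]
finger_gap: 0.0535
```

Request:
arm_command:
  rows:
    - [0, 0, 0, 0]
    - [0, 0, 2, 0]
    - [0, 0, 5, 0]
    - [0, 0, 8, 0]
    - [0, 0, 11, 0]

```text
clock: 11.8
eef_pos: [0.5228, -0.299, 0.1319]
eef_rot: [3.141, 0.0, -1.444]
force: [-0.4, 0.0, 0.2]
finger_gap: 0.0657
```

```bash
python3 look.py 11 390 210 410 170
python3 - <<'E'
from h import *
a=np.radians(7.6);O=np.array([.5056,.1158]);R=np.array([[np.cos(a),-np.sin(a)],[np.sin(a),np.cos(a)]])
s=ctrl.read_state();e=s["eef_pos"]
for t in np.linspace(135,225,7): 
    print(t,(O+R@(.058*np.array([np.cos(np.radians(t)),np.sin(np.radians(t))]))).round(4))
E
```

```text
11.8 [ 0.52284315 -0.29895485  0.13193234] [ 1.79974075e+02  2.29551625e-02 -8.27282715e+01] [-0.35936983  0.00840704  0.16759483] 0.06568210421330861
TCP in loader -0.037762303869800465 -0.41339196934969735
t11 origin 340 172 k 8
s11 origin 360 132 k 8
135.0 [0.4595 0.151 ]
150.0 [0.452  0.1379]
165.0 [0.4481 0.1233]
180.0 [0.4481 0.1081]
195.0 [0.4521 0.0935]
210.0 [0.4596 0.0804]
225.0 [0.4704 0.0697]
```

View pics/s11.png

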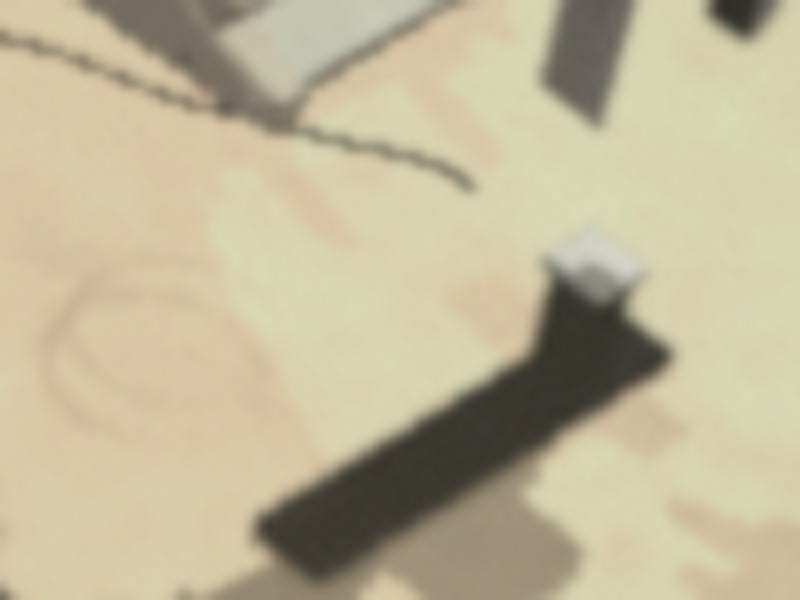

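View pics/t11.png

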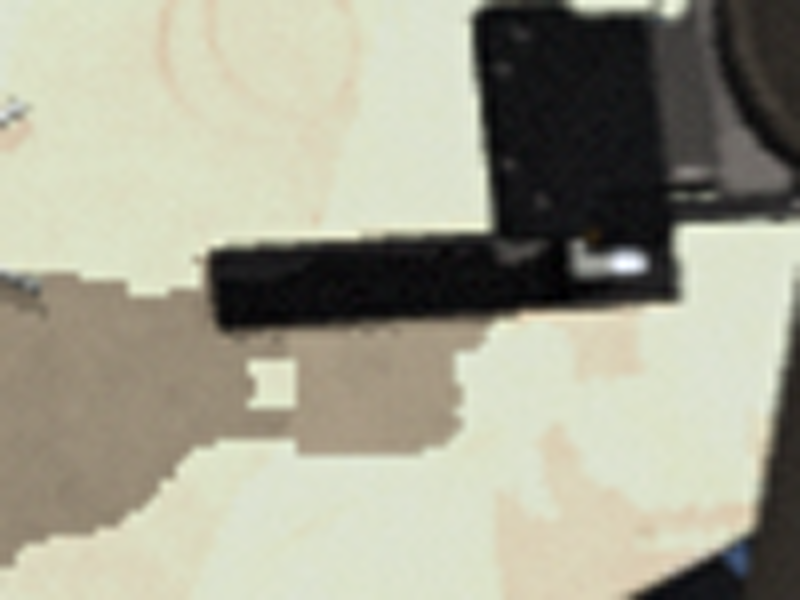

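Request:
arm_command:
  rows:
    - [-0.5, 3.5, 0, 0]
    - [-1, 7.3, 0, 0]
    - [-1.6, 11.1, 0, 0]
    - [-2.2, 15, 0, 0]
    - [-2.7, 19, 0, 0]
  jaw: 0.5
  squeeze: 10

```text
clock: 12.32
eef_pos: [0.4952, -0.1077, 0.1304]
eef_rot: [3.141, -0.0, -1.445]
force: [1.2, 0.5, 0.1]
finger_gap: 0.0469
```

Request:
arm_command:
  rows:
    - [-0.5, 3.8, 0, 0]
    - [-1.1, 7.6, 0, 0]
    - [-1.6, 11.4, 0, 0]
    - [-2.2, 15.2, 0, 0]
    - [-2.6, 19, 0, 0]

```text
clock: 12.73
eef_pos: [0.4691, 0.0825, 0.1306]
eef_rot: [3.142, -0.0, -1.444]
force: [1.1, 0.0, 0.1]
finger_gap: 0.0467
```

Request:
arm_command:
  rows:
    - [-0.4, 3, 0, 0]
    - [-0.8, 5.5, 0, 0]
    - [-1.05, 7, 0, 0]
    - [-1.05, 7, -1, 0]
    - [-1.05, 7, -2, 0]

```text
clock: 13.15
eef_pos: [0.4597, 0.1514, 0.1102]
eef_rot: [-3.141, 0.0, -1.442]
force: [-0.2, -0.3, -0.2]
finger_gap: 0.0472
```

Request:
arm_command:
  rows:
    - [0, 0, 0, 0]
    - [0, 0, 0, 0]
    - [0, 0, 0, 0]
    - [0, 0, 0, 0]
    - [0, 0, 0, 0]

```text
clock: 13.57
eef_pos: [0.4599, 0.1505, 0.1111]
eef_rot: [-3.141, 0.0, -1.445]
force: [-0.1, -0.4, -1.2]
finger_gap: 0.0468
```

```bash
python3 look.py 12 265 205 295 235
```

```text
13.5667 [0.45994902 0.15049042 0.11105018] [-1.79971619e+02  5.13647130e-03 -8.27765142e+01] [-0.07300813 -0.41518192 -1.19718098] 0.046845797852925995
TCP in loader -0.04066193608027686 0.0404233170535281
t12 origin 215 167 k 8
s12 origin 245 197 k 8
```

View pics/s12.png

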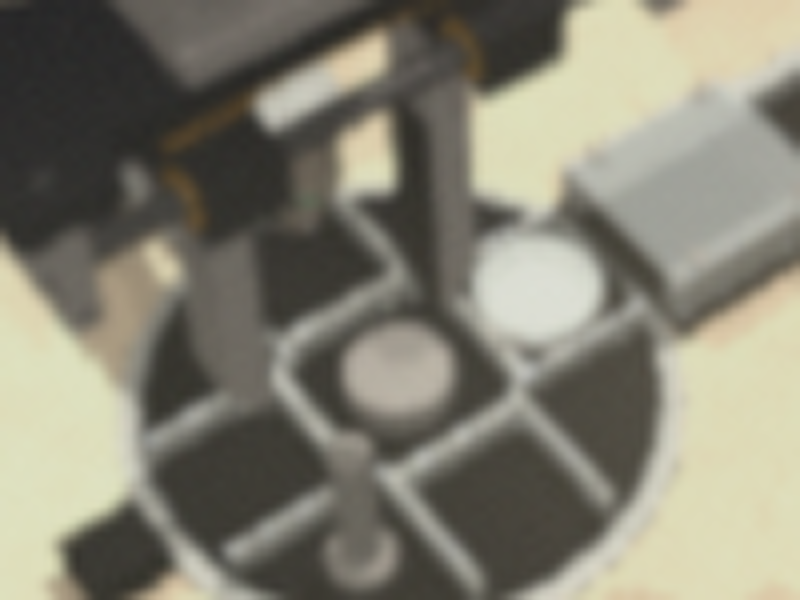

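View pics/t12.png

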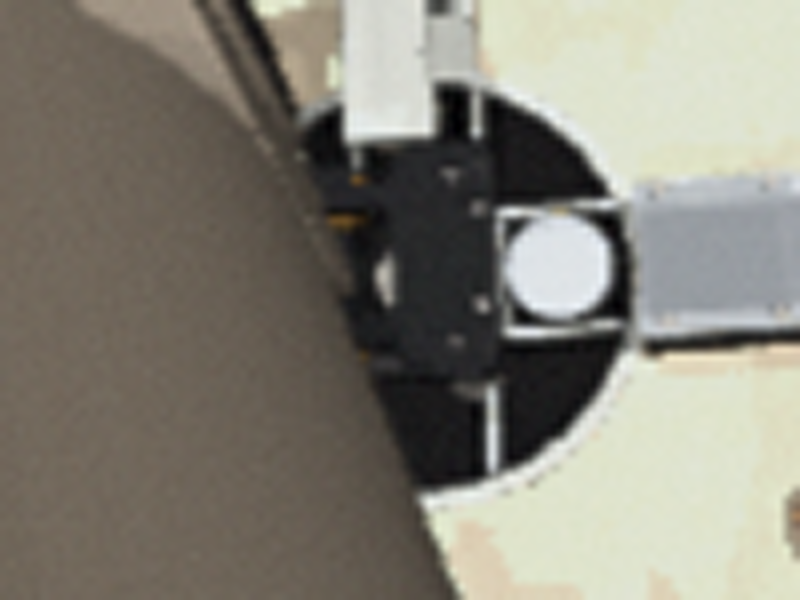

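Request:
arm_command:
  rows:
    - [0, 0, -2.5, 0]
    - [0, 0, -5, 0]
    - [0, 0, -7, 0]
    - [0, 0, -8, 0]
    - [0, 0, -8.4, 0]

```text
clock: 14.08
eef_pos: [0.4589, 0.1506, 0.0256]
eef_rot: [3.14, -0.0, -1.444]
force: [0.1, 0.3, 0.1]
finger_gap: 0.0466
```

```bash
python3 look.py 13 265 205 295 235
```

```text
14.0833 [0.4589369  0.15064212 0.02555626] [ 1.79888133e+02 -2.05002232e-02 -8.27199511e+01] [0.13350592 0.31321354 0.11700035] 0.046622137543484085
TCP in loader -0.04164509699241669 0.04070754146143385
t13 origin 215 167 k 8
s13 origin 245 197 k 8
```

View pics/s13.png

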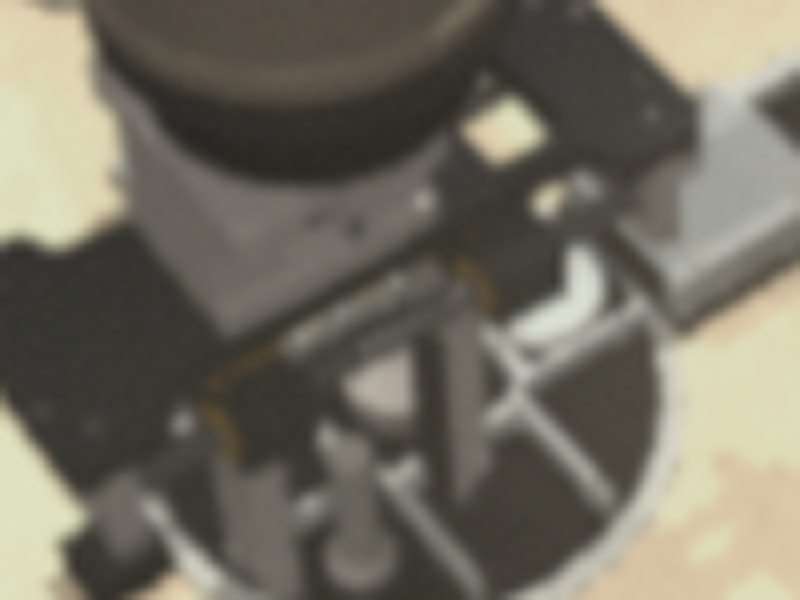

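Run:
```python
from h import *
S=eyes.grab_frame("scene");s=ctrl.read_state();e=s["eef_pos"]
a=np.radians(7.6);O=np.array([.5056,.1158]);R=np.array([[np.cos(a),-np.sin(a)],[np.sin(a),np.cos(a)]])
p=O+R@[-.041,.041]
f=lambda X:(((proj(S,X)[0]-[245,197])+.5)*8-.5).round(0)
print(e, "tcp",f(e),"post at tcp z",f([*p,e[2]]),"post top",f([*p,.0585]),"base",f([*p,.0055]))
n=np.array([-np.sin(a),np.cos(a),0])
m=np.array([np.cos(a),np.sin(a),0])
for sg in(1,-1):
  for sm in (-1,1): print(sg,sm,f(e+sg*n*.0235+sm*m*.008))
```

```text
[0.46000015 0.15108886 0.02735072] tcp [357. 516.] post at tcp z [358. 517.] post top [351. 451.] base [363. 561.]
1 -1 [300. 581.]
1 1 [267. 540.]
-1 -1 [446. 492.]
-1 1 [413. 453.]
```

Request:
arm_command:
  rows:
    - [0, 0, 0, 0]
    - [0, 0, 0, 0]
    - [0, 0, 0, 0]
    - [0, 0, 0, 0]
    - [0, 0, 0, 0]
  jaw: 0
  squeeze: 10

```text
clock: 14.65
eef_pos: [0.4598, 0.1509, 0.0271]
eef_rot: [-3.141, 0.0, -1.444]
force: [-1.2, 0.4, -1.1]
finger_gap: 0.0171
```

Request:
arm_command:
  rows:
    - [0, 0, 0, 0]
    - [0, 0, 0, 0]
    - [0, 0, 0, 0]
    - [0, 0, 0, 0]
    - [0, 0, 0, 0]

```text
clock: 15.07
eef_pos: [0.4597, 0.151, 0.0269]
eef_rot: [-3.141, 0.0, -1.444]
force: [-1.2, 0.1, 6.1]
finger_gap: 0.0111
```

Request:
arm_command:
  rows:
    - [-0.2, -0.31, 0, 0]
    - [-0.42, -0.63, 0, 0]
    - [-0.59, -0.97, 0, 0]
    - [-0.75, -1.31, 0, 0]
    - [-1.0, -2.03, 0, 0]

```text
clock: 15.48
eef_pos: [0.4494, 0.1315, 0.0268]
eef_rot: [-3.141, 0.001, -1.442]
force: [-1.3, 4.8, 4.0]
finger_gap: 0.0109
```

```bash
python3 look.py 14 265 205 295 235
```

```text
15.4833 [0.44937232 0.13147614 0.02684654] [-1.79987993e+02  5.00852877e-02 -8.26486735e+01] [-1.34751923  4.75034785  3.96457318] 0.010885340547385328
TCP in loader -0.05366048293903175 0.02297490170353809
t14 origin 215 167 k 8
s14 origin 245 197 k 8
```

View pics/s14.png

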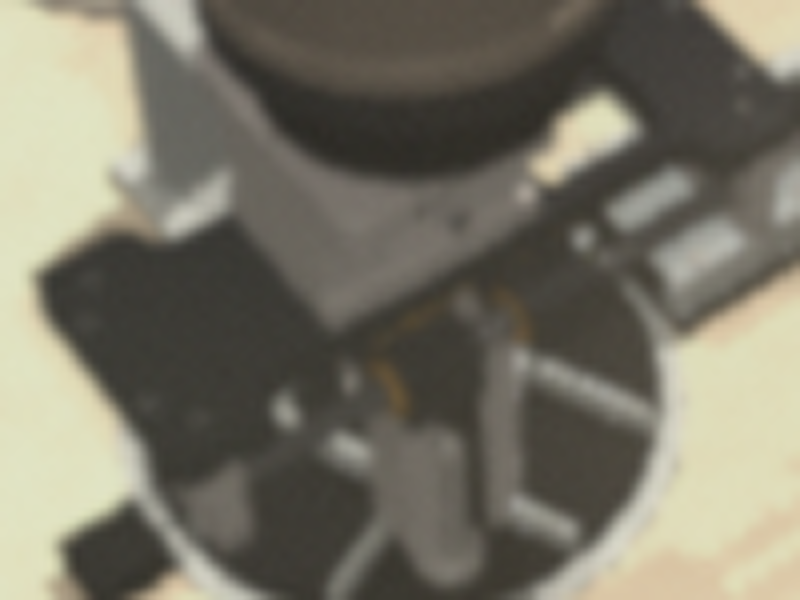

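View pics/t14.png

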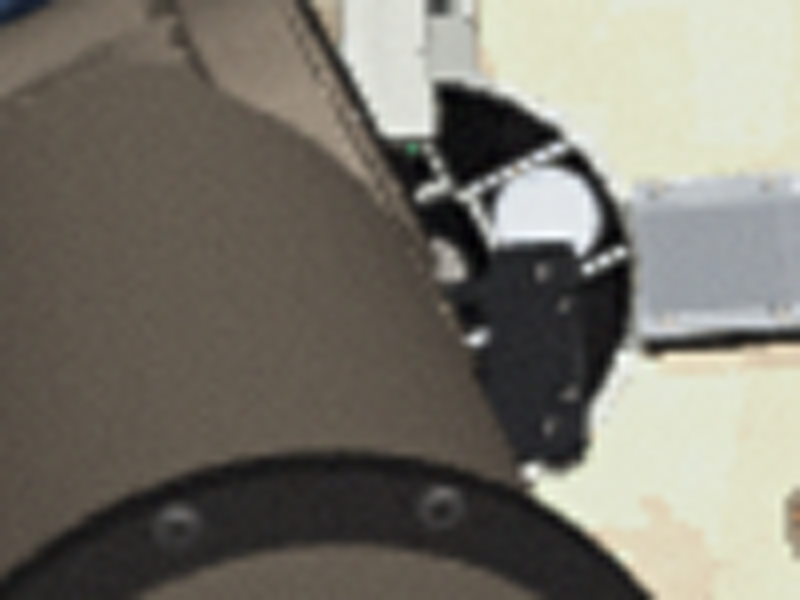

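Request:
arm_command:
  rows:
    - [-0.14, -0.74, 0, 0]
    - [-0.19, -1.5, 0, 0]
    - [-0.14, -2.26, 0, 0]
    - [0.01, -3.0, 0, 0]
    - [0.26, -3.72, 0, 0]

```text
clock: 16.0
eef_pos: [0.4523, 0.0926, 0.0268]
eef_rot: [3.142, 0.0, -1.444]
force: [-1.4, 3.2, 1.6]
finger_gap: 0.0108
```

Request:
arm_command:
  rows:
    - [0.33, -0.68, 0, 0]
    - [0.75, -1.31, 0, 0]
    - [1.0, -1.6, 0, 0]
    - [1.25, -1.88, 0, 0]
    - [1.53, -2.14, 0, 0]

```text
clock: 16.42
eef_pos: [0.4679, 0.0718, 0.0267]
eef_rot: [-3.142, 0.0, -1.444]
force: [-2.0, 2.3, 2.0]
finger_gap: 0.0111
```

Request:
arm_command:
  rows:
    - [0.08, -0.06, 0, 0]
    - [0.15, -0.12, 0, 0]
    - [0.22, -0.18, 0, 0]
    - [0.3, -0.24, 0, 0]
    - [0.3, -0.24, 0, 0]

```text
clock: 16.83
eef_pos: [0.4703, 0.0699, 0.0267]
eef_rot: [3.141, 0.0, -1.443]
force: [-1.6, 4.5, 3.2]
finger_gap: 0.0108
```

```bash
python3 look.py 15 275 195 295 235
```

```text
16.8333 [0.47032135 0.06993263 0.02672928] [ 1.79979747e+02  1.63261296e-02 -8.26997091e+01] [-1.63548231  4.45312374  3.21565202] 0.010826115078001833
TCP in loader -0.04103500178588433 -0.04079862497822343
t15 origin 225 157 k 8
s15 origin 245 197 k 8
```

View pics/s15.png

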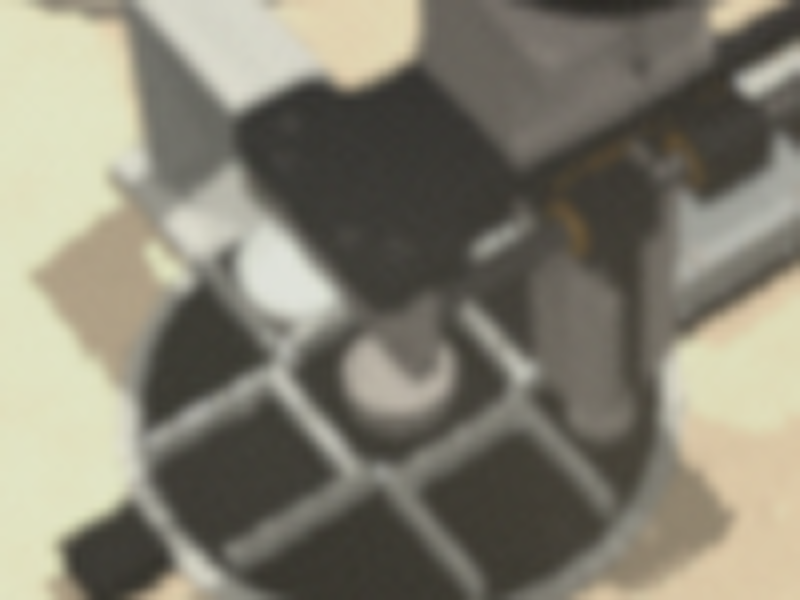

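View pics/t15.png

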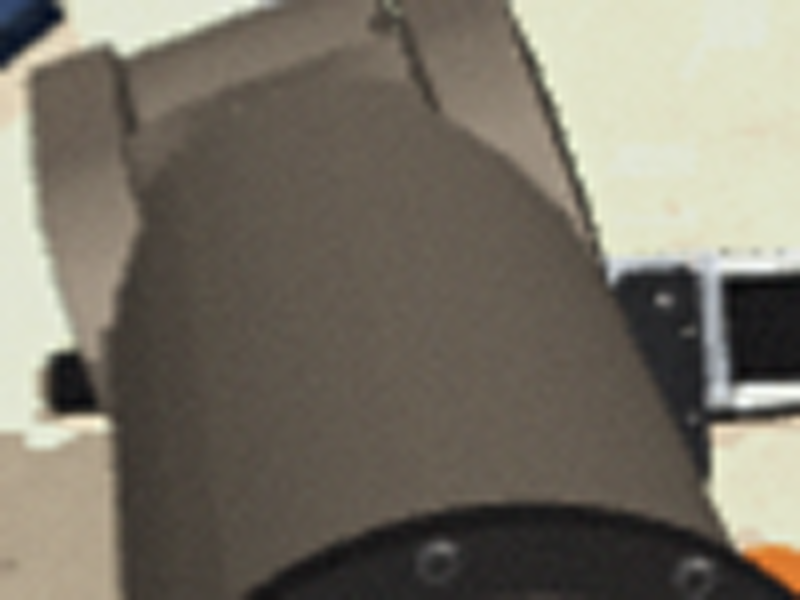

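Request:
arm_command:
  rows:
    - [0.04, -0.03, 0, 0]
    - [0.08, -0.06, 0, 0]
    - [0.12, -0.09, 0, 0]
    - [0.16, -0.12, 0, 0]
    - [0.16, -0.12, 0, 0]

```text
clock: 17.35
eef_pos: [0.4707, 0.0698, 0.0266]
eef_rot: [3.14, 0.001, -1.442]
force: [-10.4, 12.2, 8.6]
finger_gap: 0.0108
```

Request:
arm_command:
  rows:
    - [0, 0, 0, 0]
    - [0, 0, 0, 0]
    - [0, 0, 0, 0]
    - [0, 0, 0, 0]
    - [0, 0, 0, 0]
  jaw: 0.4

```text
clock: 17.77
eef_pos: [0.4722, 0.0681, 0.0267]
eef_rot: [-3.142, -0.0, -1.444]
force: [-0.1, -0.6, -0.1]
finger_gap: 0.0373
```

Request:
arm_command:
  rows:
    - [0, 0, 0, 0]
    - [0, 0, 1, 0]
    - [0, 0, 3, 0]
    - [0, 0, 6, 0]
    - [0, 0, 10, 0]

```text
clock: 18.18
eef_pos: [0.4706, 0.0682, 0.127]
eef_rot: [3.138, 0.0, -1.443]
force: [0.3, 0.3, -0.3]
finger_gap: 0.0374
```

Request:
arm_command:
  rows:
    - [0, -3, 2, 0]
    - [0, -7, 4, 0]
    - [0, -11, 4, 0]
    - [0, -15, 4, 0]
    - [0, -19, 4, 0]

```text
clock: 18.6
eef_pos: [0.4719, -0.1236, 0.1683]
eef_rot: [-3.14, -0.0, -1.444]
force: [0.7, 0.3, 0.1]
finger_gap: 0.0375
```

```bash
python3 look.py 16 275 195 295 235
```

```text
18.6 [ 0.47193475 -0.12362975  0.16831627] [-1.79890176e+02 -2.84874344e-02 -8.27128205e+01] [0.66829179 0.29110645 0.07239225] 0.03749310155553993
TCP in loader -0.06503563652012966 -0.23287404615185892
t16 origin 225 157 k 8
s16 origin 245 197 k 8
```

View pics/s16.png

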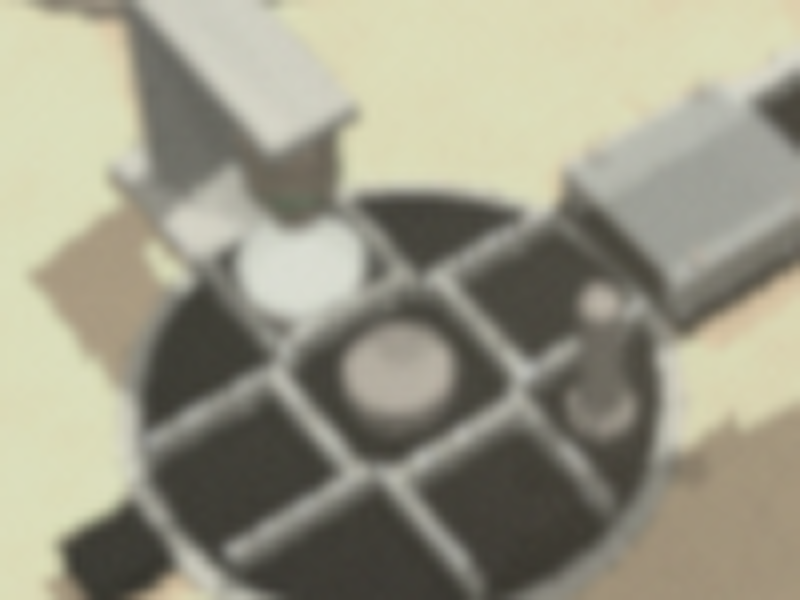

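View pics/t16.png

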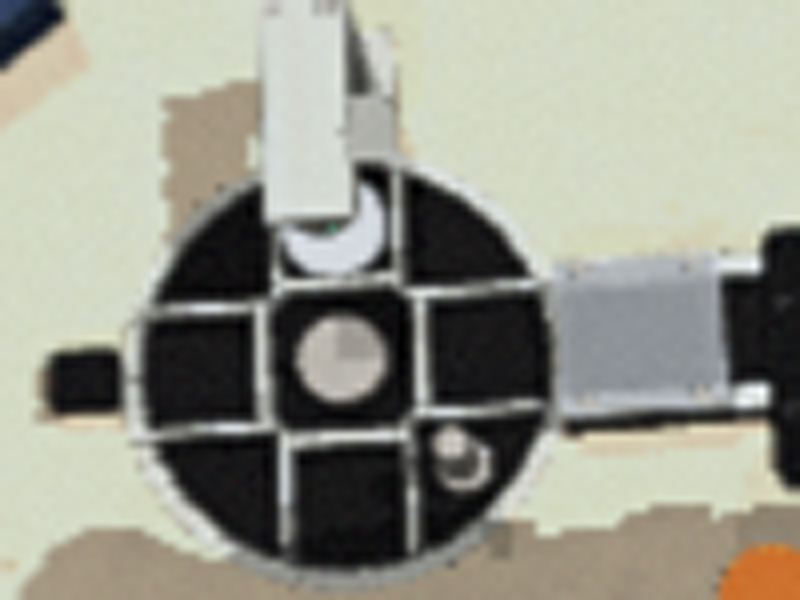

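Run:
```python
from h import *
T=eyes.grab_frame("top");S=eyes.grab_frame("scene")
a=np.radians(7.6)
def L(P): d=P[:2]-[.5056,.1158];return (np.cos(a)*d[0]+np.sin(a)*d[1]).round(4),(-np.sin(a)*d[0]+np.cos(a)*d[1]).round(4)
p=lambda o,u:(np.array(u,float)+.5)/8-.5+np.array(o)
for f,o,u,u0,o0 in((T,(225,157),(448,438),(155,397),0),(S,(245,197),(599,300),(293,388),0)):
    P=L(unproj(f,[p(o,u)],.0585)[0]);oo=np.array((220,135) if f is T else (230,175));P0=L(unproj(f,[(np.array(u0)+.5)/5-.5+oo],.0585)[0])
    print("post now",P,"before",P0)
A=unproj(T,[p((225,157),q) for q in((135,310),(545,285),(135,433),(545,403))],.0155)
for i in(0,2): d=A[i+1]-A[i];print("fence deg",np.degrees(np.arctan2(d[0],-d[1])))
print("dish scene",L(unproj(S,[p((245,197),(302,268))],.0155)[0]))
cv2.imwrite("pics/full17t.png",T["img"][:,:,::-1]);cv2.imwrite("pics/full17s.png",S["img"][:,:,::-1])
```

```text
post now (np.float64(-0.0387), np.float64(-0.0414)) before (np.float64(-0.0406), np.float64(0.041))
post now (np.float64(-0.04), np.float64(-0.0404)) before (np.float64(-0.0392), np.float64(0.0403))
fence deg 7.302856461420062
fence deg 8.007968207845034
dish scene (np.float64(0.0474), np.float64(0.0029))
```

View pics/full17t.png

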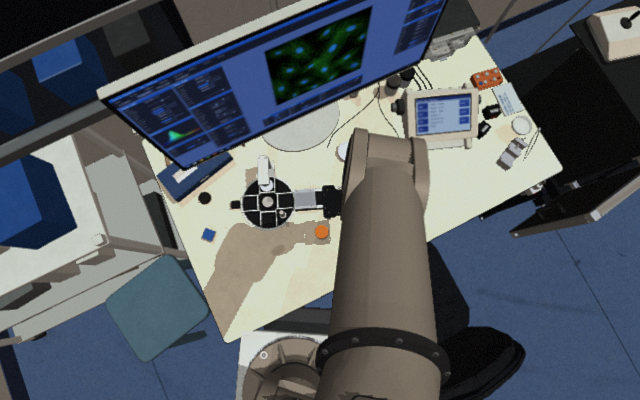

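View pics/full17s.png

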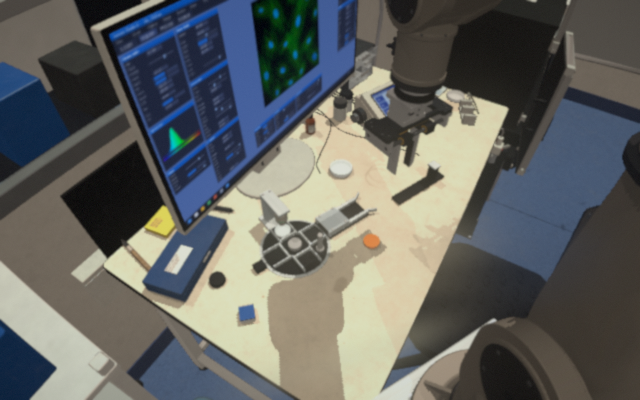

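```bash
python3 -c "
from plant import ticket
print(ticket.close_job())"
```

```text
the job is handed in; nothing more can be done
None
```

The job is done and handed in at about 19 s on the robot's clock. The dish is in the carousel pocket under the lens, and the carousel is at its stop.

- **Feeding:** I pushed the small white dish through the tunnel with the stick until the back stop pushed back with about 6 N. The pictures then put its centre 49.3 mm (top) and 47.5 mm (scene) from the axis, against 49.5 mm when fully home. The scene camera reads about 2.5 mm off in that direction.
- **Stick:** I drew it straight out. It lies flat on the desk, tip about 6 cm beyond the end of the guide plates.
- **Carousel:** I turned it counter-clockwise by its post until the force rose to about 16 N with almost no further movement. After release, the post measured (-39 to -40, -40 to -41) mm against a nominal (-41, -41). The fences lie within about 0.5° of the loader's lines, which fits a full quarter turn.
- **Final dish check:** the scene camera put the dish at (47, 3) mm against about (49.5, 0). That is within this camera's error, and the lens bracket hides part of the dish in the top view.
- **Other things:** I did not touch any of them. In the last pictures the orange look-alike, coverslip box and dust cap look unmoved in both views. The large dish shows clearly only in the scene picture because the arm partly hides it from above.
- **Unexplained readings:** the finger opening read 23.5 mm on the 20 mm handle and 11 mm on the 12 mm post. Both grips held without visible slip.

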